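Nest a small tin in a canister and twist the canister shut

ROBOT

A 6-joint arm with a two-finger parallel gripper is mounted at the origin on a cart in front of the work surface, level with it; the furniture and walls round the work are solid. World frame = base frame: x ahead of the robot, y to its left, z up, the work surface at z = 0. Lengths are in m, angles in degrees, forces in N, time in s.
With the tool pointing down it reaches from about 0.3 to 0.75 m from the base axis. Payload 8.5 kg.
Tool frame: the origin (TCP) lies at the very end of the fingers, on their centre line; the grasp point (between the pads) lies 19 mm behind it; z points along the fingers, y is the line along which they close (so a half turn about z gives the same grasp; the last joint's range is limited). The gripper opens to 85 mm and grips with 20 to 120 N. Pads are 22 mm wide; open, the fingers measure 114 mm over their backs; the gripper's body (76 mm by 85 mm) begins 54 mm behind the grasp point. The pads swing forward as they close: fully open they stand 13 mm farther back than shut.
Start: joints at [-78.627, 21.807, 74.336, -0, 83.858, -12.336], TCP at [0.221, -0.504, 0.231] pointing down, gripper open.
Joint ranges: [-178.18, 178.18], [-50.72, 133.34], [12.68, 142.11], [-81.47, 261.47], [9.98, 163.14], [-165.26, 165.26]. Speed limits (degrees/s): [136.94, 136.94, 180, 180, 180, 180].

INTERFACE

Orientations are given as a 3x3 rotation matrix whose columns are the frame's x, y, z axes.
In Python, from rig import observe, cams, ticket gives the robot as it stands.
- The arm moves only by the tool move_arm, never from a script. Its arguments are lists of equal length, an entry for each row: "jaw": the finger opening in cm, from 0 to 8.54; "dp": the shift along the tool's x, y, z in cm, a list of three; "turn": the turn, a rotation vector about the tool's x, y, z in rad, a list of three. In form: {"jaw": [jaw, ...], "dp": [[tx, ty, tz], ...], "turn": [[wx, wy, wz], ...]}. A call has 1 to 12 rows; each row shifts and turns the commanded pose from where the row before left it, along the tool's axes as they then stand; what a row does not reach is not made up. A row lasts 1/12 s, in which the tool goes at most 41.7 mm and 7.16 degrees, less where a joint would pass 70% of its speed; a pose out of reach is approached as far as the arm can. A call is refused whole if a number of a shift passes 4.17 or a number of a turn 0.125, either way. A call with a gripper value outside its range is refused whole. The fingers move at their own pace and stop on an object; "force" is the grip in N (left out, the last holds). Time passes only in rows, so rows that do not move let the fingers close. It gives the time, the measured TCP pose, the force, the opening and the grip force at its end, in the units of the state.
- observe(): the state, without advancing time (a new reading comes with each control period).
- cams.get_image(name): name is "side" or "top" or "wrist"; returns (picture, depth): 480x640x3 uint8, red, green, blue; 480x640 float32, m along the optical axis (not along the pixel's ray), 0 where there is no reading.
- cams.calibration(name): a dict with "vertical_fov" (degrees; the focal length in pixels is half the picture's height over the tangent of half this angle, whatever the lens; pixels are square), "cx", "cy" (the principal point, pixels), "view" (4x4, takes a point from world to camera coordinates); the wrist camera has in their place "tool_from_camera" (4x4, takes a point from camera to tool coordinates, whose origin is the TCP and whose axes are the flange's). Camera axes: x right, y up, looking along -z (the intrinsics and any distortion apply to the point x, -y, -z); pixel columns grow to the right and rows downward; lengths in m; the calibration is good to about 2 mm. A picture is of the moment at which its call begins: read the wrist's pose just before it. calibration takes no time and is no camera call.
- ticket.close_job(): hands the job in; it is judged then, once.
Trained networks look in the newest picture that a camera, given by its name, has taken for a name from the list of things; names that differ only in an ending like _2 or _b are one class to them, and where a whole thing is asked for, a point or a joint stands for the part that bears it (a point fixed in the world has none). Each returns a list of dicts, best first, with "p" (0 to 1); they miss things now and then, are a little off and sometimes report something else, mostly with a low value. They report only what shows in the picture. A call takes as long as a camera call. They do not tell look-alikes from the thing itself.
- cams.spot_in(camera, query): "box" ([centre column, centre row, width, height] as shares, 0 to 1, of the picture: columns of its width, rows of its height, round what is visible of it).
- cams.outline_of(camera, query): "mask" (480x640 bool, what is visible of it) and "box" ([centre column, centre row, width, height] as shares, 0 to 1, of the picture: columns of its width, rows of its height, round what is visible of it).
- cams.mark_of(camera, query): "location" ([column, row] as shares, 0 to 1, of the picture: columns of its width, rows of its height: a listed point, or the origin of a listed thing).
The state is a dict: "time_s": time; "q": joint angles; "qvel": joint speeds; "joint_efforts": joint torques, N m; "position": TCP position; "tool_rot": TCP orientation; "ft_force": force on the tool from outside, world axes, zero at the start; "wrist_torque": the same for the moment, N m; "grip_width": finger opening in m; "gripper_force": force on a finger pad.
Only numpy, scipy, OpenCV 4.12 (cv2) and the standard library are available. Lean on these libraries where they do the work, as an engineer would, in place of code of your own. Each camera call takes 0.05 s, during which the arm holds its last target. There are 200 camera calls.

TASK

Stand the small closed tin in the open lower half of the canister, which leans in the slanted wooden cradle. Then close the canister round it: lower the hollow cap over the tin with its grip bar pointing at the two round studs until its rim is fully down on the shoulder, turn it clockwise until it stops with the bar in line with the two square ears, and let go. Leave the wax tin, the sanding block, the tape measure, the spring clamp and the roll of tape where they are.

Things in the scene. Friction and masses are not known exactly. Their poses are not given: they have to be found in the camera images.
- mouth (a point): centre of the open mouth (neck top) of the canister's bare aluminium lower half, held in a wooden cradle screwed to the bench. z = canister axis, out of the mouth, leaning 25 degrees from vertical roughly to the robot's right; x runs up the slope. About 108 mm above the bench. Neck 47 mm outside, 41 mm inside diameter; the hole is 41 mm deep.
- shoulder (a point): centre of the flat shoulder round the neck, 76 mm in diameter, 21 mm below the mouth, same axes: the cap's rim comes to rest on it. The neck's top has two outward lugs (60 degrees wide, 7 mm thick, reaching 28.7 mm from the axis) in the directions of the studs; stops under them let the cap turn only clockwise and stop it with its bar within 3 degrees of the ears.
- ear (a point): top of one of two square ears (7 mm wide, reaching 50 mm from the axis, 4 mm above the shoulder) at the shoulder's edge along +x and -x of the mouth's frame: with the cap closed its bar is in line with them.
- stud (a point): centre of one of two round studs (10 mm balls half sunk in the shoulder's edge, 41 mm from the axis), 68 degrees counter-clockwise of the ears seen from above the mouth (from x towards y), the other facing it; the bar points at them when the cap goes on.
- cap_bar (a point): centre of the grip bar on the loose cap, a hollow bare aluminium bell standing on the bench, opening down. z = cap axis, up; x = along the bar. Bar 56 mm long (x), 14 mm thick (y), 30 mm high; the cap's flat top is 15 mm below this point. Same after a half turn. Fully down, this point is 56 mm outside the mouth on the axis. 140 g. Turned 68 degrees clockwise (from above) to close.
- cap_rim (a point): centre of the cap's lower rim, 77 mm below the bar's centre, same axes. Bell 68 mm outside, 62 mm inside diameter, 58 mm deep. 1 to 11 mm above the rim two inward lugs, 60 degrees wide, centred on +y and -y, reach in to 26 mm from the axis. It goes down with the bar within 25 degrees of the studs, 2.3 mm clear all round; then its lugs run under the neck's lugs with 3 mm play up and down.
- tin_center (a point): centre (half-way up) of the small closed steel tin, a plain round cylinder 34 mm in diameter and 75 mm high, standing on the bench; z axis = its axis. Standing in the canister its top is 34 mm outside the mouth and this point 3.5 mm inside it. 120 g.
- wax: round tin of wax, 70 mm in diameter, 50 mm high; origin at the centre of its underside. Leave alone.
- sanding: sanding block 67x111x36 mm, origin at the centre of its underside. Leave alone.
- measure: tape measure 42x117x70 mm, origin at the centre of its underside. Leave alone.
- spring: black spring clamp 80x157x22 mm lying flat, origin at the centre of its underside. Leave alone.
- tape: roll of masking tape lying flat, 109 mm in diameter, 24 mm high, origin at the centre of its underside. Leave alone.
Not all that is in view belongs to the job. Leave any green or turquoise look-alike of the part that bears cap_bar alone.

How it is judged:
By the outcome, as a careful person would: the job done as asked, in the order asked, and still so for the second after the job is handed in, with the robot touching nothing.
It also fails if it takes over 70 s, if anything falls off the work surface, if the arm or the gripper's body presses on something with over 40 N, if the wrist force passes 120 N, or if a joint passes its speed limit or range.

## Working session

There is one attempt and no reset: what is moved stays moved. The work goes in short steps, Python scripts to look and compute and a tool call to move; the robot and the scene stay as the last step left them, time stands still between calls to the robot, and variables do not carry over. Pictures are saved under pics/ and viewed, at most 13 in all, crops included, and the job is handed in when it is done.

Besides the shell and the picture viewer there is one more tool, called after ">>>" as a command line: name --argument value ..., lists and objects as JSON in quotes. move_arm: Moves the arm, as the interface text tells. Its arguments: {"type":"object","properties":{"jaw":{"type":"array","items":{"type":"number"}},"dp":{"type":"array","items":{"type":"array","items":{"type":"number"}}},"turn":{"type":"array","items":{"type":"array","items":{"type":"number"}}},"force":{"type":"number"}},"required":["jaw","dp","turn"]}

```bash
ls; mkdir -p pics
cat > h.py <<'E'
import numpy as np, cv2
from rig import observe, cams, ticket
def K(n):
    c=cams.calibration(n); f=240/np.tan(np.radians(c["vertical_fov"])/2); return c,f
def c2w(n,s=None):
    c,f=K(n)
    if n=="wrist":
        s=s or observe(); T=np.eye(4); T[:3,:3]=np.array(s["tool_rot"]); T[:3,3]=s["position"]
        return T@np.array(c["tool_from_camera"])
    return np.linalg.inv(np.array(c["view"]))
def unproj(n,u,v,d,s=None):
    c,f=K(n); u,v,d=map(np.asarray,(u,v,d))
    P=np.stack([(u-c["cx"])/f*d,-(v-c["cy"])/f*d,-d,np.ones_like(d)],-1)
    return (P@c2w(n,s).T)[...,:3]
def proj(n,p,s=None):
    c,f=K(n); q=np.linalg.inv(c2w(n,s))@np.append(p,1); return c["cx"]+f*q[0]/-q[2], c["cy"]-f*q[1]/-q[2]
E
python3 - <<'E'
from h import *
for n in ("side","top","wrist"):
    c=cams.calibration(n); print({k:(np.round(v,3).tolist() if not isinstance(v,str) else v) for k,v in c.items()})
s=observe(); print(s["time_s"],s["position"],np.round(s["tool_rot"],3).tolist())
ims=[]
for n in ("side","top"):
    im,d=cams.get_image(n); cv2.imwrite(f"pics/{n}0.png",im[:,:,::-1]); np.save(f"{n}0.npy",d)
    for q in ("mouth","shoulder","ear","stud","cap_bar","cap_rim","tin_center"):
        for r in cams.mark_of(n,q)[:3]:
            u,v=r["location"][0]*640,r["location"][1]*480
            z=d[min(479,int(v)),min(639,int(u))]
            print(n,q,round(r["p"],2),round(u),round(v),np.round(unproj(n,u,v,z),3))
print(observe()["time_s"])
E
```

```text
pics
{'vertical_fov': 43.996, 'cx': 315.034, 'cy': 246.682, 'view': [[-0.987, -0.16, 0.017, 0.516], [0.123, -0.683, 0.72, -0.159], [-0.103, 0.713, 0.694, -1.537], [0.0, 0.0, 0.0, 1.0]]}
{'vertical_fov': 48.275, 'cx': 316.733, 'cy': 236.039, 'view': [[-0.041, -0.999, -0.003, 0.004], [0.977, -0.041, 0.209, -0.549], [-0.209, 0.006, 0.978, -1.388], [0.0, 0.0, 0.0, 1.0]]}
{'vertical_fov': 61.973, 'cx': 324.866, 'cy': 234.714, 'tool_from_camera': [[0.0, 0.951, 0.309, 0.08], [1.0, -0.0, -0.0, -0.0], [-0.0, 0.309, -0.951, -0.142], [0.0, 0.0, 0.0, 1.0]]}
0.0 [ 0.22109549 -0.50328039  0.23072594] [[0.916, 0.402, -0.0], [0.402, -0.916, 0.001], [0.0, -0.001, -1.0]]
side mouth 0.7 262 239 [ 0.674 -0.039  0.098]
side shoulder 0.93 264 242 [ 0.667 -0.036  0.09 ]
side shoulder 0.17 378 245 [ 0.367 -0.154  0.018]
side ear 0.85 277 240 [ 0.632 -0.035  0.106]
side ear 0.68 334 224 [ 0.501 -0.198  0.038]
side stud 0.75 268 234 [ 0.656 -0.044  0.114]
side cap_bar 0.93 289 211 [ 0.627 -0.176  0.087]
side cap_bar 0.91 326 201 [ 0.543 -0.34   0.002]
side cap_bar 0.68 231 292 [0.709 0.143 0.081]
side cap_rim 0.92 271 311 [0.61  0.143 0.03 ]
side cap_rim 0.91 234 310 [0.698 0.169 0.046]
side cap_rim 0.65 337 226 [ 0.494 -0.202  0.029]
side tin_center 0.71 323 339 [0.468 0.226 0.055]
top mouth 0.76 318 187 [ 0.68  -0.029  0.078]
top shoulder 0.91 315 192 [ 0.674 -0.019  0.056]
top ear 0.9 321 203 [ 0.628 -0.033  0.108]
top ear 0.45 433 195 [ 0.668 -0.357 -0.001]
top stud 0.96 331 193 [ 0.658 -0.062  0.096]
top stud 0.57 434 194 [ 0.669 -0.358 -0.   ]
top cap_bar 0.82 272 213 [0.612 0.1   0.081]
top cap_bar 0.81 380 204 [ 0.621 -0.192  0.089]
top cap_bar 0.78 262 179 [0.706 0.123 0.091]
top cap_rim 0.85 260 183 [0.702 0.13  0.064]
top cap_rim 0.73 377 209 [ 0.614 -0.186  0.065]
top cap_rim 0.68 399 250 [ 0.502 -0.237  0.059]
top tin_center 0.66 321 202 [ 0.63  -0.033  0.11 ]
top tin_center 0.5 236 269 [0.464 0.198 0.077]
0.8
```

View both.

View pics/side0.png

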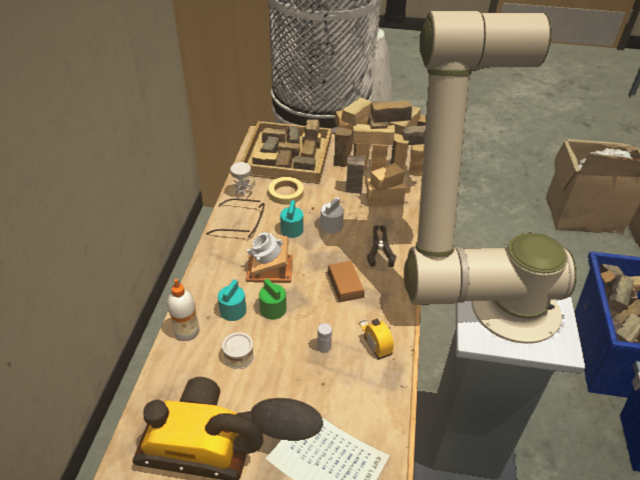

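View pics/top0.png

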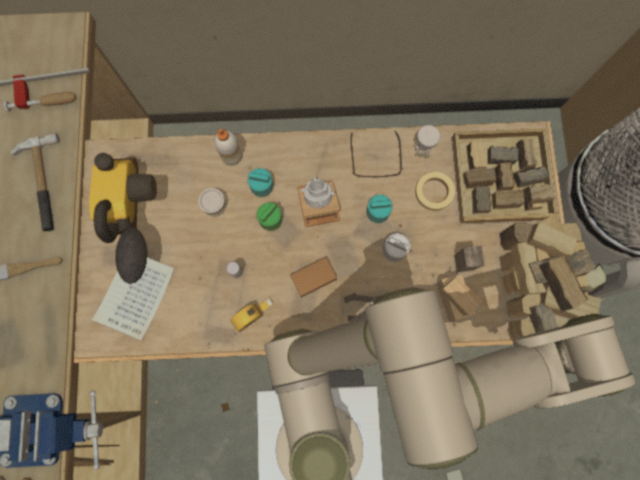

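Candidates for the cap: grey cap at side (332,215)/top (397,244); turquoise at side (292,220) and (232,300); green at side (273,300). The bare-aluminium grey one is mine. The tin is at side (324,338)/top (235,268), the white wax tin at side (237,348) is not it, and the canister is at side (266,250). I'll move over the grey cap for a close crop.

>>> move_arm --jaw '[8.5,8.5,8.5,8.5,8.5,8.5,8.5,8.5,8.5,8.5,8.5]' --dp '[[3.6,-1.4,0],[3.6,-1.4,0],[3.6,-1.4,0],[3.6,-1.4,0],[3.6,-1.4,0],[3.6,-1.4,0],[3.6,-1.4,0],[3.6,-1.4,0],[3.6,-1.4,0],[3.6,-1.4,0],[0,0,0]]' --turn '[[0,0,0],[0,0,0],[0,0,0],[0,0,0],[0,0,0],[0,0,0],[0,0,0],[0,0,0],[0,0,0],[0,0,0],[0,0,0]]'

```text
time_s: 1.72
position: [0.4978, -0.2261, 0.2313]
tool_rot: [[0.913, 0.407, 0.001], [0.407, -0.913, 0.001], [0.002, -0.001, -1.0]]
ft_force: [0.8, -0.5, 0.0]
grip_width: 0.085
gripper_force: 0.0
```

```bash
cat >> h.py <<'E'
def look(tag,qs,n="wrist"):
    s=observe(); im,d=cams.get_image(n); cv2.imwrite(f"pics/{tag}.png",im[:,:,::-1]); np.save(f"{tag}.npy",d); import pickle; pickle.dump(s,open(f"{tag}.pkl","wb"))
    print(round(s["time_s"],2),np.round(s["position"],4),np.round(s["tool_rot"],3).tolist(),np.round(s["q"],1))
    for q in qs:
        for r in cams.mark_of(n,q)[:3]:
            u,v=r["location"][0]*640,r["location"][1]*480
            z=d[min(479,int(v)),min(639,int(u))]
            print(q,round(r["p"],2),round(u),round(v),np.round(unproj(n,u,v,z,s),4))
    return s,im,d
E
python3 - <<'E'
from h import *
look("w1",["cap_bar","cap_rim"])
E
```

```text
1.72 [ 0.4978 -0.2261  0.2313] [[0.913, 0.407, 0.001], [0.407, -0.913, 0.001], [0.002, -0.001, -1.0]] [-36.9  21.5  74.9   0.1  83.6  29.1]
cap_bar 0.77 341 197 [ 0.5178 -0.2293  0.092 ]
cap_bar 0.55 357 26 [ 0.622  -0.1926  0.0921]
```

View pics/w1.png

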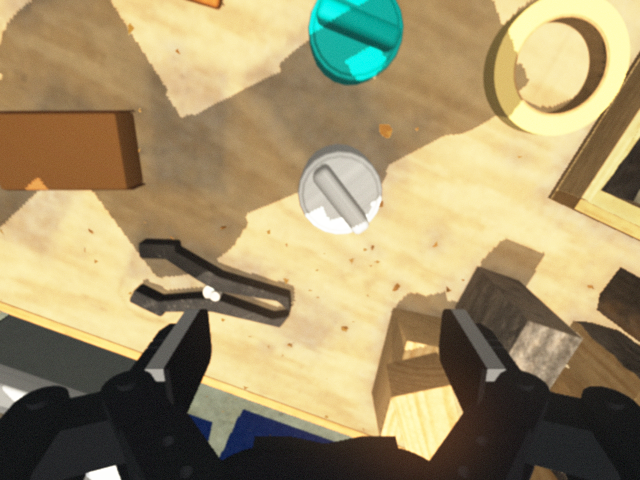

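The grey cap is upright at about (341,190), its bar running from (322,172) to (358,228). The turquoise look-alike is at (357,35). Next I'll fit the bar and the canister roughly, then look at the canister up close.

```bash
cat >> h.py <<'E'
import pickle
def cloud(tag,n="wrist"):
    d=np.load(tag+".npy"); s=pickle.load(open(tag+".pkl","rb")) if n=="wrist" else None
    v,u=np.mgrid[:480,:640]; P=unproj(n,u,v,d,s); P[d<=0]=np.nan; return P
def barfit(tag,c,r=.04,zr=(.084,.1)):
    P=cloud(tag).reshape(-1,3); m=(np.hypot(P[:,0]-c[0],P[:,1]-c[1])<r)&(P[:,2]>zr[0])&(P[:,2]<zr[1]); Q=P[m]
    (cx,cy),wh,a=cv2.minAreaRect((Q[:,:2]*1000).astype(np.float32)); b=cv2.boxPoints(((cx,cy),wh,a))
    e=max((b[1]-b[0],b[2]-b[1]),key=np.linalg.norm)
    w,V=np.linalg.eigh(np.cov(Q[:,:2].T)); 
    print(m.sum(),"mean",Q.mean(0),"rect",cx,cy,wh,"yaw",np.degrees(np.arctan2(e[1],e[0])),"pca",np.degrees(np.arctan2(V[1,1],V[0,1])))
E
python3 - <<'E'
from h import *
barfit("w1",(.518,-.229))
P=cloud("w1").reshape(-1,3); m=(np.hypot(P[:,0]-.51,P[:,1]+.225)<.06)&(P[:,2]>.056)&(P[:,2]<.068); print(m.sum(),np.median(P[m],0),P[m].min(0),P[m].max(0))
E
```

```text
1433 mean [ 0.51558685 -0.22971934  0.09092392] rect 514.476806640625 -230.76084899902344 (56.08554458618164, 14.161762237548828) yaw 61.622982 pca 61.53429926240289
3975 [ 0.52072533 -0.22910143  0.06341292] [ 0.48139887 -0.2645117   0.05600133] [ 0.5480154  -0.19717577  0.06789797]
```

>>> move_arm --jaw '[8.5,8.5,8.5,8.5,8.5,8.5,8.5]' --dp '[[3.6,-1.6,-0.5],[3.6,-1.6,-0.5],[3.6,-1.6,-0.5],[3.6,-1.6,-0.5],[3.6,-1.6,-0.5],[0,0,0],[0,0,0]]' --turn '[[0,0,0],[0,0,0],[0,0,0],[0,0,0],[0,0,0],[0,0,0],[0,0,0]]'

```text
time_s: 2.45
position: [0.6274, -0.0851, 0.256]
tool_rot: [[0.915, 0.403, -0.0], [0.403, -0.915, -0.0], [-0.0, 0.0, -1.0]]
ft_force: [-0.6, -0.6, -0.9]
grip_width: 0.085
gripper_force: 0.0
```

Run:
```python
from h import *
look("w2",["mouth","shoulder","ear","stud"])
```

```text
2.45 [ 0.6274 -0.0851  0.256 ] [[0.915, 0.403, -0.0], [0.403, -0.915, -0.0], [-0.0, 0.0, -1.0]] [-18.4  29.7  57.1  -0.   93.2  47.8]
mouth 0.63 268 120 [ 0.6708 -0.0165  0.0645]
shoulder 0.57 270 128 [ 0.6659 -0.0198  0.0671]
shoulder 0.36 404 328 [ 0.5405 -0.2089  0.0531]
ear 0.85 252 180 [ 0.6254 -0.0232  0.0865]
stud 0.7 270 127 [ 0.6669 -0.0199  0.0672]
stud 0.59 314 162 [ 0.6589 -0.062   0.0957]
```

View pics/w2.png

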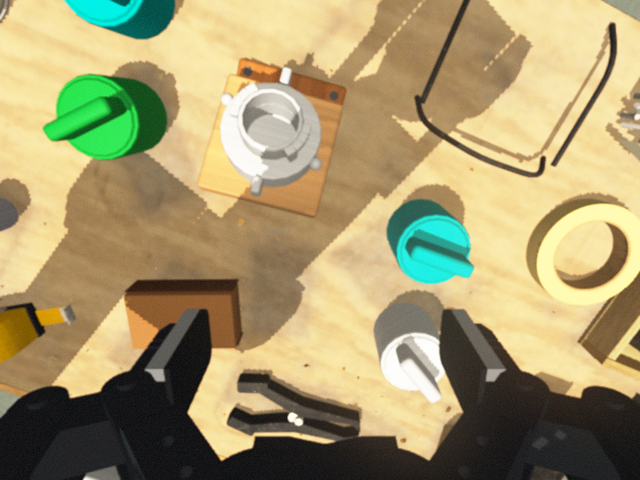

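The canister is at about (268,125), with square ears at (285,77) and (257,185) and studs at (226,100) and (316,163). Next I'll fit the shoulder plane.

Run:
```python
from h import *
P=cloud("w2")
for n,(u,v) in dict(earA=(285,77),earB=(257,185),stA=(226,100),stB=(316,163)).items():
    print(n,np.round(np.nanmedian(P[v-2:v+3,u-2:u+3].reshape(-1,3),0),4))
u,v=np.meshgrid(range(640),range(480)); r=np.hypot(u-270,v-130)
Q=P[(r<60)].reshape(-1,3); Q=Q[~np.isnan(Q[:,0])&(Q[:,2]>.03)]
rng=np.random.default_rng(0); best=[]
for _ in range(3000):
    a=Q[rng.choice(len(Q),3)]; n=np.cross(a[1]-a[0],a[2]-a[0]); L=np.linalg.norm(n)
    if L<1e-7: continue
    n/=L; n*=np.sign(n[2])
    if n[2]<.8 or n[2]>.97: continue
    m=abs((Q-a[0])@n)<.0015
    if m.sum()>(best.sum() if len(best) else 0): best=m
c=Q[best].mean(0); n=np.linalg.svd(Q[best]-c)[2][2]; n*=np.sign(n[2])
print(best.sum(),len(Q),"plane c",c,"n",n,"tilt",np.degrees(np.arccos(n[2])),"dir",np.degrees(np.arctan2(n[1],n[0])))
h=(Q-c)@n
print(np.histogram(h,bins=np.arange(-.06,.05,.004)))
```

```text
earA [ 0.7062 -0.0177  0.0755]
earB [ 0.6294 -0.0304  0.1112]
stA [0.6735 0.0157 0.0836]
stB [ 0.6594 -0.0637  0.0962]
3482 10524 plane c [ 0.6617276  -0.02581044  0.0919406 ] n [0.41757861 0.06664353 0.90619355] tilt 25.015483621020095 dir 9.067659756435374
(array([   0,    0,    0,    0,    0,    0,    9, 1869,   37,  571,  808,
        202,  211,  214, 2000, 2082,  308,  232,  245,  408, 1328,    0,
          0,    0,    0,    0,    0]), array([-6.00000000e-02, -5.60000000e-02, -5.20000000e-02, -4.80000000e-02,
       -4.40000000e-02, -4.00000000e-02, -3.60000000e-02, -3.20000000e-02,
       -2.80000000e-02, -2.40000000e-02, -2.00000000e-02, -1.60000000e-02,
       -1.20000000e-02, -8.00000000e-03, -4.00000000e-03,  5.55111512e-17,
        4.00000000e-03,  8.00000000e-03,  1.20000000e-02,  1.60000000e-02,
        2.00000000e-02,  2.40000000e-02,  2.80000000e-02,  3.20000000e-02,
        3.60000000e-02,  4.00000000e-02,  4.40000000e-02,  4.80000000e-02]))
```

Fit: mouth ≈ (0.675,-0.023,0.109), which agrees with the stated 108 mm height. The tilt is 25.0°, but towards yaw 9°, away from the robot rather than to its right as described. I'll trust the measurement and test it, and the reach, from an axial view.

```bash
cat >> h.py <<'E'
from scipy.spatial.transform import Rotation as Ro
def Rz(zdir,xyaw):
    z=np.array(zdir)/np.linalg.norm(zdir); a=np.radians(xyaw); x=np.array([np.cos(a),np.sin(a),0.])
    x=x-z*(x@z) if abs(z[2])>.99 else x-np.array([0,0,1.])*0
    # x: direction with given horizontal yaw lying in plane normal to z
    if abs(z[2])<=.99: x[2]=-(x[0]*z[0]+x[1]*z[1])/z[2]
    x/=np.linalg.norm(x); return np.stack([x,np.cross(z,x),z],1)
def plan(p1,R1,N=None,s=None,p0=None,R0=None):
    s=s or observe(); p0=np.array(s["position"]) if p0 is None else p0; R0=np.array(s["tool_rot"]) if R0 is None else R0
    w=Ro.from_matrix(R0.T@R1).as_rotvec(); p1=np.array(p1)
    n=max(np.linalg.norm(p1-p0)/.040,np.linalg.norm(w)/.122); N=N or max(1,int(np.ceil(n)))
    dp=[];R=R0
    for i in range(N):
        dp.append(np.round(R.T@(p1-p0)/N*100,2).tolist()); R=R@Ro.from_rotvec(w/N).as_matrix()
    print("N",N,"min",round(n,2)); print("dp",dp); print("turn each",np.round(w/N,4).tolist())
E
python3 - <<'E'
from h import *
n=np.array([.4176,.0666,.9062]); M=np.array([.675,-.0226,.1088])
s=observe(); R0=np.array(s["tool_rot"]); 
R1=Ro.align_vectors([-n],[R0[:,2]])[0].as_matrix()@R0
plan(M+.12*n,R1)
E
```

```text
N 4 min 3.58
dp [[2.98, -0.66, 0.97], [3.07, -0.64, 0.67], [3.12, -0.63, 0.36], [3.15, -0.62, 0.05]]
turn each [0.0274, -0.1056, 0.0]
```

>>> move_arm --jaw '[8.5,8.5,8.5,8.5,8.5,8.5]' --dp '[[2.98,-0.66,0.97],[3.07,-0.64,0.67],[3.12,-0.63,0.36],[3.15,-0.62,0.05],[0,0,0],[0,0,0]]' --turn '[[0.0274,-0.1056,0],[0.0274,-0.1056,0],[0.0274,-0.1056,0],[0.0274,-0.1056,0],[0,0,0],[0,0,0]]'

```text
time_s: 3.2
position: [0.7147, -0.0226, 0.2166]
tool_rot: [[0.842, 0.385, -0.377], [0.393, -0.918, -0.06], [-0.369, -0.097, -0.924]]
ft_force: [0.2, -0.0, -0.2]
grip_width: 0.085
gripper_force: 0.0
```

Run:
```python
from h import *
look("w3",["mouth","shoulder","ear","stud"])
P=cloud("w3")
n0=np.array([.4176,.0666,.9062]); S=np.array([.6663,-.024,.0898])
Q=P.reshape(-1,3); Q=Q[~np.isnan(Q[:,0])]; 
for it in range(4):
    h=(Q-S)@n0; r=np.linalg.norm(Q-S-np.outer(h,n0),axis=1)
    m=(abs(h)<(.006 if it==0 else .002))&(r<.036)&(r>.0255); c=Q[m].mean(0); nn=np.linalg.svd(Q[m]-c,full_matrices=False)[2][2]; nn*=np.sign(nn[2]); n0=nn; S=S+n0*((c-S)@n0)
print("n",n0,np.degrees(np.arccos(n0[2])),np.degrees(np.arctan2(n0[1],n0[0])),"S on plane",S,m.sum())
h=(Q-S)@n0; L=Q-S-np.outer(h,n0); r=np.linalg.norm(L,axis=1)
e1=np.cross([0,0,1],n0); e1/=np.linalg.norm(e1); e2=np.cross(n0,e1)
# neck top ring
m=(h>.018)&(h<.024)&(r<.035); A=np.c_[L[m]@e1,L[m]@e2]*1000
print("ring",m.sum(),"h",np.median(h[m]),cv2.minEnclosingCircle(A.astype(np.float32)))
# inner edge: fill hole
B=np.zeros((800,800),np.uint8); ij=np.round(A*8+400).astype(int); B[ij[:,1],ij[:,0]]=255; B=cv2.morphologyEx(B,cv2.MORPH_CLOSE,np.ones((19,19)))
for c in cv2.findContours(B,cv2.RETR_CCOMP,cv2.CHAIN_APPROX_NONE)[0]:
    if len(c)>100:
        print(len(c),"ctr/r mm",[(np.array(cv2.fitEllipse(c)[0])-400)/8,np.array(cv2.fitEllipse(c)[1])/16])
print("e1",e1,"e2",e2)
m=(h>.002)&(h<.007)&(r>.0385)&(r<.053); a=np.degrees(np.arctan2(L[m]@e2,L[m]@e1)); print("ears/studs angles",np.histogram(a,bins=np.arange(-180,181,10)))
for lo in range(-180,180,10): pass
np.save("es.npy",np.c_[a,r[m],h[m]])
```

```text
3.2 [ 0.7147 -0.0226  0.2166] [[0.842, 0.385, -0.377], [0.393, -0.918, -0.06], [-0.369, -0.097, -0.924]] [ -8.8  54.6  16.9  -8.8 129.6  53. ]
shoulder 0.9 317 211 [ 0.656  -0.0252  0.0739]
ear 0.91 301 266 [ 0.6312 -0.0274  0.1103]
ear 0.72 442 379 [ 0.5296 -0.2171  0.0898]
ear 0.67 436 322 [ 0.5415 -0.2106  0.0282]
stud 0.84 363 240 [ 0.6622 -0.0623  0.0944]
n [0.41713799 0.06444657 0.90655531] 24.966421007013192 8.782587572965866 S on plane [ 0.66630865 -0.0239987   0.08981877] 2988
ring 1677 h 0.020901882129875385 ((1.1463146209716797, -2.0036561489105225), 28.843582153320312)
1632 ctr/r mm [array([ 1.20866776, -2.36881638]), array([21.6403141 , 28.49226952])]
1156 ctr/r mm [array([ 1.22515488, -2.15179443]), array([19.96091461, 20.04644394])]
e1 [-0.1526855   0.98827483  0.        ] e2 [-0.8959258  -0.13841785  0.42208703]
ears/studs angles (array([  0,   0,   0,   0,   0,   0,   0,   0,  54, 126,   0,   0,   0,
         0,   0,   2,   0,   0,   0,   0,   0,   0,   0,   0,   0,   0,
        68,  32,   0,   0,   0,   0,   0,   0,   0,   0]), array([-180, -170, -160, -150, -140, -130, -120, -110, -100,  -90,  -80,
        -70,  -60,  -50,  -40,  -30,  -20,  -10,    0,   10,   20,   30,
         40,   50,   60,   70,   80,   90,  100,  110,  120,  130,  140,
        150,  160,  170,  180]))
```

View pics/w3.png

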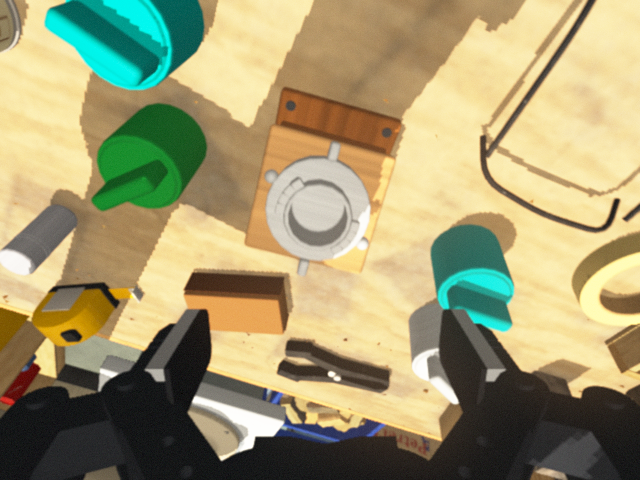

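This axial view shows the canister at (317,205), the far turquoise cap and the tin at (35,240), lying outward only through perspective. The arm is near its stretch limit here (q3 = 17°), so I'll fit the kinematics to check reach.

```bash
cat > kin.py <<'E'
import numpy as np
from scipy.spatial.transform import Rotation as Ro
from scipy.optimize import least_squares
lo=np.array([-178.18,-50.72,12.68,-81.47,9.98,-165.26]); hi=np.array([178.18,133.34,142.11,261.47,163.14,165.26])
PAR=None
def fk(q,par):
    d1,a1,L2,ae,L3,T=par
    z=lambda a:Ro.from_euler('z',a,degrees=True).as_matrix(); y=lambda a:Ro.from_euler('y',a,degrees=True).as_matrix()
    R=z(q[0]); p=np.array([0,0,d1])+R@[a1,0,0]
    R=R@y(q[1]); p=p+R@[0,0,L2]; R=R@y(q[2]); p=p+R@[ae,0,L3]
    R=R@z(q[3])@y(q[4])@z(q[5]+W6); p=p+R@[0,0,T]
    return p,R
W6=-90.
def fit(obs):
    f=lambda v:np.concatenate([fk(s["q"],v)[0]-s["position"] for s in obs]+[0.02*(np.array(v)-[.2,0,.4,0,.4,.3])])
    return least_squares(f,[.2,0,.4,0,.4,.3])
def ik(p,R,par,q0):
    def f(q):
        a,b=fk(q,par); return np.concatenate([(a-p)*10,Ro.from_matrix(R.T@b).as_rotvec()*3])
    r=least_squares(f,np.clip(q0,lo+.1,hi-.1),bounds=(lo,hi),x_scale=50.); a,b=fk(r.x,par)
    return r.x,np.linalg.norm(a-p)*1000,np.degrees(np.linalg.norm(Ro.from_matrix(R.T@b).as_rotvec()))
E
python3 - <<'E'
import pickle,kin
from kin import *
obs=[pickle.load(open(t+".pkl","rb")) for t in("w1","w2","w3")]+[dict(q=[-78.627,21.807,74.336,0,83.858,-12.336],position=[.2211,-.5033,.2307])]
from h import observe; o=observe(); print(o["qvel"],o["q"])
for s in obs[:3]:
    for w in (-90,90,0,180):
        kin.W6=w; R=fk(s["q"],[.2,0,.4,0,.4,.3])[1]; print(w,np.round(np.degrees(np.linalg.norm(Ro.from_matrix(R.T@np.array(s["tool_rot"])).as_rotvec())),1),end=" ")
    print()
r=fit(obs); print(np.round(r.x,4)); print(np.round(r.fun*1000,1))
E
```

```text
[ 0.28660158  0.28868328 -0.20928973  0.06410902  0.14663654  0.03946246] [ -8.90111394  53.83895412  17.10245219  -8.75758538 129.57733078
  52.99554186]
-90 180.0 90 0.0 0 90.0 180 90.0 
-90 180.0 90 0.0 0 90.0 180 90.0 
-90 180.0 90 0.0 0 90.0 180 90.0 
[-0.1023  0.3819  0.127   0.054   0.1279 -0.2845]
[ -58.6 -104.1    1.3  -81.3  -96.6  -10.2    9.   -55.9    6.9 -112.6
  -36.4    2.1   -6.     7.6   -5.5    1.1   -5.4  -11.7]
```

```bash
sed -i 's/^W6=.*/W6=90./; s/d1,a1,L2,ae,L3,T=par/d1,a1,L2,ae,L3,T,b=par/; s/R@\[a1,0,0\]/R@[a1,b,0]/; s/\[.2,0,.4,0,.4,.3\]/[.2,0,.4,0,.4,.3,.117]/g; s/\[0.02\*/[0.005*/' kin.py
python3 - <<'E'
import pickle,kin
from kin import *
obs=[pickle.load(open(t+".pkl","rb")) for t in("w1","w2","w3")]+[dict(q=[-78.627,21.807,74.336,0,83.858,-12.336],position=[.2211,-.5033,.2307])]
r=fit(obs); print(np.round(r.x,4)); print(np.round(r.fun*1000,2))
E
```

```text
[ 0.1283 -0.0028  0.5386  0.1023  0.3528  0.2579  0.1175]
[-0.09  0.09 -0.29 -0.03  0.03 -0.05  0.   -0.04  0.02  0.03 -0.15  0.33
 -0.36 -0.01  0.69  0.51 -0.24 -0.21  0.  ]
```

```bash
cat > reach.py <<'E'
import pickle,kin
from kin import *
from h import Rz,observe
def par(tags=("w1","w2","w3")):
    obs=[pickle.load(open(t+".pkl","rb")) for t in tags]+[dict(q=[-78.627,21.807,74.336,0,83.858,-12.336],position=[.2211,-.5033,.2307])]
    return fit(obs).x
E
python3 - <<'E'
from reach import *
P=par(); n=np.array([.4176,.0651,.9063]); n/=np.linalg.norm(n)
M=np.array([.6664,-.024,.0898])+.021*n
e1=np.array([-.1527,.9883,0]); e2=np.cross(n,e1)
M=M+.0012*e1-.0021*e2; print(M)
q0=np.array(observe()["q"])
for yaw in (77,24,9,-40,-80):
    q=q0
    for h in (.11,.10,.08,.06,.044,.009):
        q,ep,er=ik(M+h*n,Rz(-n,yaw),P,q0); print(yaw,h,np.round(q,0),round(ep,1),round(er,1))
E
```

```text
[ 0.67686728 -0.02115632  0.10794466]
77 0.11 [ -8.  58.  13. -10. 133.   2.] 2.8 0.3
77 0.1 [ -8.  57.  14. -10. 132.   2.] 0.0 0.0
77 0.08 [ -8.  56.  21.  -9. 127.   3.] 0.0 0.0
77 0.06 [ -8.  55.  26.  -9. 123.   3.] 0.0 0.0
77 0.044 [ -9.  54.  30.  -8. 120.   4.] 0.0 0.0
77 0.009 [ -9.  53.  37.  -8. 114.   4.] 0.0 0.0
24 0.11 [ -8.  58.  13. -10. 133.  54.] 2.8 0.3
24 0.1 [ -8.  57.  14. -10. 132.  54.] 0.0 0.0
24 0.08 [ -8.  56.  21.  -9. 127.  55.] 0.0 0.0
24 0.06 [ -8.  55.  26.  -9. 123.  56.] 0.0 0.0
24 0.044 [ -9.  54.  30.  -8. 120.  56.] 0.0 0.0
24 0.009 [ -9.  53.  37.  -8. 114.  57.] 0.0 0.0
9 0.11 [ -8.  58.  13. -10. 133.  68.] 2.8 0.3
9 0.1 [ -8.  57.  14. -10. 132.  68.] 0.0 0.0
9 0.08 [ -8.  56.  21.  -9. 127.  69.] 0.0 0.0
9 0.06 [ -8.  55.  26.  -9. 123.  69.] 0.0 0.0
9 0.044 [ -9.  54.  30.  -8. 120.  70.] 0.0 0.0
9 0.009 [ -9.  53.  37.  -8. 114.  70.] 0.0 0.0
-40 0.11 [ -8.  58.  13. -10. 133. 114.] 2.8 0.3
-40 0.1 [ -8.  57.  14. -10. 132. 114.] 0.0 0.0
-40 0.08 [ -8.  56.  21.  -9. 127. 115.] 0.0 0.0
-40 0.06 [ -8.  55.  26.  -9. 123. 116.] 0.0 0.0
-40 0.044 [ -9.  54.  30.  -8. 120. 116.] 0.0 0.0
-40 0.009 [ -9.  53.  37.  -8. 114. 117.] 0.0 0.0
-80 0.11 [ -8.  58.  13. -10. 133. 157.] 2.8 0.3
-80 0.1 [ -8.  57.  14. -10. 132. 157.] 0.0 0.0
-80 0.08 [ -8.  56.  21.  -9. 127. 158.] 0.0 0.0
-80 0.06 [ -8.  55.  26.  -9. 123. 158.] 0.0 0.0
-80 0.044 [ -9.  54.  30.  -8. 120. 159.] 0.0 0.0
-80 0.009 [ -9.  53.  37.  -8. 114. 159.] 0.0 0.0
```

Key poses are reachable up to about 100 mm above the mouth. On to the tin.

Run:
```python
from h import *
plan([.45,.205,.215],Rz([0,0,-1],24))
```

```text
N 9 min 8.71
dp [[-1.44, -3.44, 1.02], [-1.48, -3.45, 0.93], [-1.51, -3.46, 0.83], [-1.54, -3.47, 0.73], [-1.57, -3.48, 0.63], [-1.59, -3.49, 0.53], [-1.61, -3.49, 0.42], [-1.62, -3.5, 0.32], [-1.63, -3.5, 0.22]]
turn each [-0.0105, 0.0411, -0.0005]
```

>>> move_arm --jaw '[8.5,8.5,8.5,8.5,8.5,8.5,8.5,8.5,8.5,8.5,8.5]' --dp '[[-1.44,-3.44,1.02],[-1.48,-3.45,0.93],[-1.51,-3.46,0.83],[-1.54,-3.47,0.73],[-1.57,-3.48,0.63],[-1.59,-3.49,0.53],[-1.61,-3.49,0.42],[-1.62,-3.5,0.32],[-1.63,-3.5,0.22],[0,0,0],[0,0,0]]' --turn '[[-0.0105,0.0411,0],[-0.0105,0.0411,0],[-0.0105,0.0411,0],[-0.0105,0.0411,0],[-0.0105,0.0411,0],[-0.0105,0.0411,0],[-0.0105,0.0411,0],[-0.0105,0.0411,0],[-0.0105,0.0411,0],[0,0,0],[0,0,0]]'

```text
time_s: 4.37
position: [0.4575, 0.199, 0.2177]
tool_rot: [[0.914, 0.407, -0.012], [0.407, -0.914, -0.002], [-0.011, -0.003, -1.0]]
ft_force: [1.3, -0.2, 0.3]
grip_width: 0.0848
gripper_force: 0.0
```

Run:
```python
from h import *
s,im,d=look("w4",["tin_center"])
Q=cloud("w4").reshape(-1,3); m=(Q[:,2]>.068)&(Q[:,2]<.084)&(np.hypot(Q[:,0]-.465,Q[:,1]-.205)<.04)
print(m.sum(),np.median(Q[m],0),cv2.minEnclosingCircle((Q[m][:,:2]*1000).astype(np.float32)))
```

```text
4.37 [0.4575 0.199  0.2177] [[0.914, 0.407, -0.012], [0.407, -0.914, -0.002], [-0.011, -0.003, -1.0]] [ 9.9 17.6 83.2  0.  79.9 75.9]
tin_center 0.66 323 183 [0.4787 0.2108 0.0742]
1644 [0.47138187 0.20978361 0.07464117] ((470.4444274902344, 209.52418518066406), 16.88859748840332)
```

View pics/w4.png

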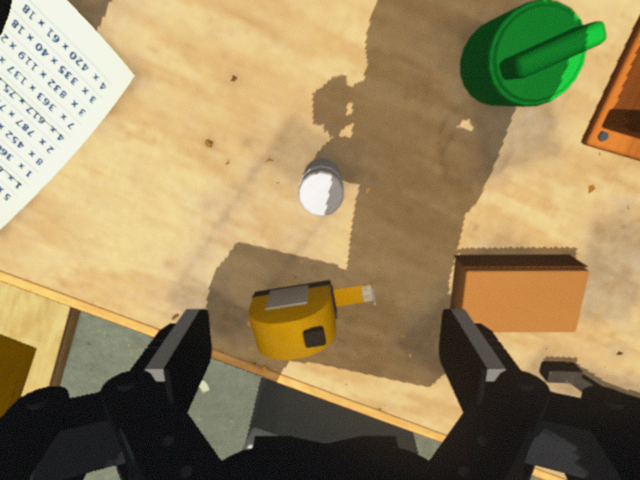

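The tin is at (321,188), with nothing near enough for the fingers to hit. Its centre is (0.4705, 0.2095) and its top is at 74.6 mm, as expected.

Run:
```python
from h import *
R=Rz([0,0,-1],24); plan([.4705,.2095,.20],R,N=2); plan([.4705,.2095,.0435],R,p0=np.array([.4705,.2095,.20]),R0=R)
```

```text
N 2 min 0.58
dp [[0.73, -0.31, 0.83], [0.72, -0.31, 0.84]]
turn each [-0.0015, 0.0062, -0.0013]
N 4 min 3.91
dp [[0.0, 0.0, 3.91], [0.0, 0.0, 3.91], [0.0, 0.0, 3.91], [0.0, 0.0, 3.91]]
turn each [0.0, 0.0, 0.0]
```

>>> move_arm --jaw '[7,7,7,7,7,7,7,7]' --dp '[[0.73,-0.31,0.83],[0.72,-0.31,0.84],[0,0,3.5],[0,0,3.5],[0,0,3.5],[0,0,3.5],[0,0,1.65],[0,0,0]]' --turn '[[-0.0015,0.0062,-0.0013],[-0.0015,0.0062,-0.0013],[0,0,0],[0,0,0],[0,0,0],[0,0,0],[0,0,0],[0,0,0]]'

```text
time_s: 5.13
position: [0.4684, 0.2094, 0.0375]
tool_rot: [[0.914, 0.406, -0.011], [0.406, -0.914, -0.002], [-0.011, -0.003, -1.0]]
ft_force: [-0.5, 0.5, -0.3]
grip_width: 0.0698
gripper_force: 0.0
```

>>> move_arm --jaw '[3,3,3,3,3,3,3,3]' --force 50 --dp '[[0,0,0],[0,0,0],[0,0,0],[0,0,0],[0,0,0],[0,0,0],[0,0,0],[0,0,0]]' --turn '[[0,0,0],[0,0,0],[0,0,0],[0,0,0],[0,0,0],[0,0,0],[0,0,0],[0,0,0]]'

```text
time_s: 5.8
position: [0.4709, 0.2102, 0.0435]
tool_rot: [[0.913, 0.407, 0.001], [0.407, -0.913, 0.0], [0.001, -0.0, -1.0]]
ft_force: [0.4, 0.5, 7.2]
grip_width: 0.0324
gripper_force: 49.9
```

```bash
cat >> h.py <<'E'
def mouthfit(tag,S0=(.6664,-.024,.0898),n0=(.4176,.0651,.9063)):
    Q=cloud(tag).reshape(-1,3); Q=Q[~np.isnan(Q[:,0])]; n0=np.array(n0); S=np.array(S0)
    for it in range(4):
        h=(Q-S)@n0; r=np.linalg.norm(Q-S-np.outer(h,n0),axis=1)
        m=(abs(h)<(.006 if it==0 else .002))&(r<.036)&(r>.0265); c=Q[m].mean(0); nn=np.linalg.svd(Q[m]-c,full_matrices=False)[2][2]; n0=nn*np.sign(nn[2]); S=S+n0*((c-S)@n0)
    h=(Q-S)@n0; L=Q-S-np.outer(h,n0); r=np.linalg.norm(L,axis=1)
    e1=np.cross([0,0,1],n0); e1/=np.linalg.norm(e1); e2=np.cross(n0,e1)
    m=(h>.018)&(h<.024)&(r<.035); A=np.c_[L[m]@e1,L[m]@e2]*1000
    (a,b),rr=cv2.minEnclosingCircle(A.astype(np.float32)); Mo=S+.001*(a*e1+b*e2)+.021*n0
    print(tag,"n",n0,"az",np.degrees(np.arctan2(n0[1],n0[0])),"ring r",rr,"mouth",Mo)
    return Mo,n0
E
python3 - <<'E'
from h import *
mouthfit("w2"); mouthfit("w3")
n=np.array([.4176,.0651,.9063]); n/=np.linalg.norm(n); M=np.array([.6765,-.0215,.1082])
s=observe(); print(s["position"],np.round(s["tool_rot"],3).tolist(),s["ft_force"])
p0=np.array([.4705,.2095,.0435]); R0=Rz([0,0,-1],24)
R1=Ro.align_vectors([-n],[R0[:,2]])[0].as_matrix()@R0
p1=p0+[.0,0,.16]
plan(M+.075*n,R1,p0=p1,R0=R0)
E
```

```text
w2 n [0.41585447 0.06372589 0.90719572] az 8.712279796024696 ring r 29.044084548950195 mouth [ 0.67659027 -0.02102758  0.10800785]
w3 n [0.41728512 0.06451093 0.90648302] az 8.788169912657585 ring r 28.843534469604492 mouth [ 0.6765923  -0.02124865  0.10791444]
[0.47088169 0.21023542 0.04348614] [[0.913, 0.407, 0.001], [0.407, -0.913, 0.0], [0.001, -0.0, -1.0]] [0.42392158 0.5016719  7.17368448]
N 9 min 8.22
dp [[1.39, 3.37, 0.3], [1.4, 3.37, 0.2], [1.41, 3.37, 0.09], [1.41, 3.37, -0.02], [1.4, 3.37, -0.13], [1.39, 3.37, -0.24], [1.38, 3.37, -0.35], [1.36, 3.36, -0.45], [1.34, 3.35, -0.56]]
turn each [0.0127, -0.0468, 0.0]
```

>>> move_arm --jaw '[3,3,3,3,3]' --dp '[[0,0,-2],[0,0,-4],[0,0,-4],[0,0,-4],[0,0,-2]]' --turn '[[0,0,0],[0,0,0],[0,0,0],[0,0,0],[0,0,0]]'

```text
time_s: 6.22
position: [0.4712, 0.2104, 0.2072]
tool_rot: [[0.913, 0.407, 0.004], [0.407, -0.913, 0.001], [0.004, 0.001, -1.0]]
ft_force: [0.5, -0.0, -0.3]
grip_width: 0.0324
gripper_force: 50.1
```

>>> move_arm --jaw '[3,3,3,3,3,3,3,3,3,3,3,3]' --dp '[[1.39,3.37,0.3],[1.4,3.37,0.2],[1.41,3.37,0.09],[1.41,3.37,-0.02],[1.4,3.37,-0.13],[1.39,3.37,-0.24],[1.38,3.37,-0.35],[1.36,3.36,-0.45],[1.34,3.35,-0.56],[0,0,0],[0,0,0],[0,0,0]]' --turn '[[0.0127,-0.0468,0],[0.0127,-0.0468,0],[0.0127,-0.0468,0],[0.0127,-0.0468,0],[0.0127,-0.0468,0],[0.0127,-0.0468,0],[0.0127,-0.0468,0],[0.0127,-0.0468,0],[0.0127,-0.0468,0],[0,0,0],[0,0,0],[0,0,0]]'

```text
time_s: 7.22
position: [0.7056, -0.0135, 0.1743]
tool_rot: [[0.824, 0.384, -0.417], [0.394, -0.917, -0.065], [-0.407, -0.111, -0.907]]
ft_force: [0.1, 0.1, -0.2]
grip_width: 0.0328
gripper_force: 50.1
```

Run:
```python
from h import *
s,im,d=look("w5",[])
Mo=np.array([.6766,-.0211,.1080]); n=np.array([.4170,.0642,.9066]); n/=np.linalg.norm(n)
mouthfit("w5")
p=np.array(s["position"]); print("h",(p-Mo)@n,"lat in tool",np.array(s["tool_rot"]).T@(Mo-p),"ax err",np.degrees(np.arccos(-np.array(s["tool_rot"])[:,2]@n)), s["grip_width"])
# tin cylinder points: near tool axis
Q=cloud("w5").reshape(-1,3); L=(Q-p)@np.array(s["tool_rot"])
m=(np.hypot(L[:,0],L[:,1])<.03)&(L[:,2]>-.04)&(L[:,2]<.045)
print(m.sum())
for z in np.arange(-.036,.045,.008):
    k=m&(abs(L[:,2]-z)<.004)
    if k.sum()>20: print(round(z,3),k.sum(),np.percentile(L[k,0],[5,95]).round(4),np.percentile(L[k,1],[3,97]).round(4))
```

```text
7.22 [ 0.7056 -0.0135  0.1743] [[0.824, 0.384, -0.417], [0.394, -0.917, -0.065], [-0.407, -0.111, -0.907]] [ -8.1  55.   23.4  -8.7 125.3  54.3]
w5 n [0.41715688 0.06455359 0.90653901] az 8.796551565921806 ring r 28.854412078857422 mouth [ 0.67706978 -0.02131695  0.10788467]
h 0.07264494203324812 lat in tool [0.00011357 0.00323973 0.07264648] ax err 0.03325723087793338 0.03276681242715634
17115
-0.036 2715 [-0.0098  0.0118] [-0.0215  0.0211]
-0.028 7754 [-0.0119  0.015 ] [-0.0218  0.0217]
-0.02 1815 [0.0062 0.0159] [-0.0275  0.0274]
-0.012 1614 [0.0065 0.016 ] [-0.0273  0.0272]
-0.004 878 [0.0061 0.0161] [-0.0216  0.0214]
0.004 605 [0.0055 0.0161] [-0.0153  0.0152]
0.012 516 [0.0057 0.016 ] [-0.0149  0.0153]
0.02 453 [0.0055 0.0161] [-0.0148  0.0152]
0.028 403 [0.0055 0.016 ] [-0.0146  0.0155]
0.036 334 [0.0052 0.0161] [-0.0151  0.0153]
0.044 28 [0.0083 0.0157] [-0.0139  0.0104]
```

View pics/w5.png

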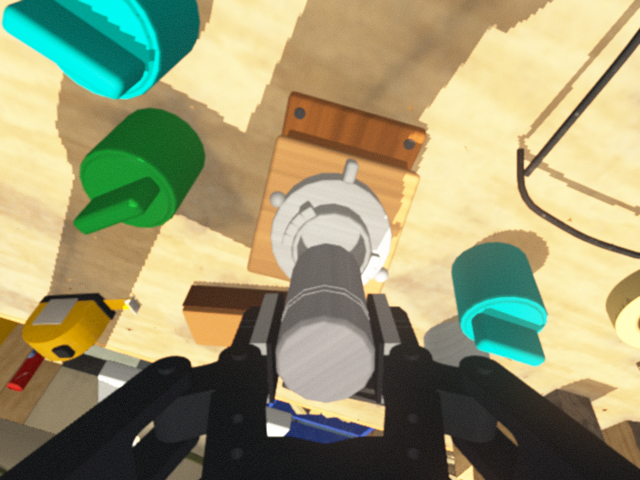

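The tin is held straight at (325,330) above the open mouth at (332,235). It's 3.2 mm off along tool y; I'll correct that and insert.

>>> move_arm --jaw '[3,3,3,3,3,3,3,3]' --dp '[[0.08,0.32,0],[0,0,0],[0,0,1.4],[0,0,1.4],[0,0,1.4],[0,0,1.4],[0,0,0],[0,0,0]]' --turn '[[0,0,0],[0,0,0],[0,0,0],[0,0,0],[0,0,0],[0,0,0],[0,0,0],[0,0,0]]'

```text
time_s: 7.93
position: [0.684, -0.0197, 0.1241]
tool_rot: [[0.824, 0.384, -0.417], [0.394, -0.917, -0.065], [-0.407, -0.11, -0.907]]
ft_force: [0.3, 0.5, -0.2]
grip_width: 0.0328
gripper_force: 50.1
```

```bash
cat >> h.py <<'E'
MO=np.array([.6768,-.0212,.1080]); NA=np.array([.4170,.0643,.9066]); NA/=np.linalg.norm(NA)
def rel():
    s=observe(); p=np.array(s["position"]); R=np.array(s["tool_rot"])
    print(round(s["time_s"],2),"h mm",round((p-MO)@NA*1e3,1),"to axis in tool mm",np.round(R.T@(MO-p)*1e3,1),"axerr vec (tool) deg",np.round(np.degrees(np.cross(R[:,2],-NA)@R),2),"xyaw",round(np.degrees(np.arctan2(R[1,0],R[0,0])),1),"F tool",np.round(R.T@s["ft_force"],1),"M",np.round(s["wrist_torque"],2),"w",round(s["grip_width"],4),np.round(s["gripper_force"],1),"q",np.round(s["q"],0))
    return s
E
python3 -c "
from h import *
rel()"
```

```text
7.93 h mm 17.7 to axis in tool mm [ 0.   0.4 17.7] axerr vec (tool) deg [ 0.06 -0.    0.  ] xyaw 25.6 F tool [ 0.6 -0.3  0. ] M [ 0.04 -0.27  0.  ] w 0.0328 50.1 q [ -9.  53.  36.  -8. 115.  55.]
```

>>> move_arm --jaw '[3,3,3,3,3]' --dp '[[0,0,0.5],[0,0,0.5],[0,0,0.35],[0,0,0],[0,0,0]]' --turn '[[0,0,0],[0,0,0],[0,0,0],[0,0,0],[0,0,0]]'

```text
time_s: 8.35
position: [0.6787, -0.0209, 0.1108]
tool_rot: [[0.824, 0.383, -0.417], [0.394, -0.917, -0.065], [-0.407, -0.111, -0.907]]
ft_force: [0.5, 0.3, -1.7]
grip_width: 0.0324
gripper_force: 50.1
```

>>> move_arm --jaw '[4.5,6,6,6,6]' --dp '[[0,0,0],[0,0,0],[0,0,0],[0,0,0],[0,0,0]]' --turn '[[0,0,0],[0,0,0],[0,0,0],[0,0,0],[0,0,0]]'

```text
time_s: 8.77
position: [0.6788, -0.0209, 0.1109]
tool_rot: [[0.824, 0.383, -0.416], [0.394, -0.917, -0.065], [-0.407, -0.11, -0.907]]
ft_force: [0.2, 1.0, -0.5]
grip_width: 0.06
gripper_force: 0.0
```

>>> move_arm --jaw '[6,6,6,6,6,6]' --dp '[[0,0,-2],[0,0,-2],[0,0,-2],[0,0,-2],[0,0,0],[0,0,0]]' --turn '[[0,0,0],[0,0,0],[0,0,0],[0,0,0],[0,0,0],[0,0,0]]'

```text
time_s: 9.27
position: [0.7124, -0.0157, 0.1833]
tool_rot: [[0.825, 0.384, -0.415], [0.394, -0.917, -0.065], [-0.406, -0.11, -0.907]]
ft_force: [0.6, -0.3, -0.6]
grip_width: 0.0601
gripper_force: 0.0
```

Run:
```python
from h import *
rel(); s,im,d=look("w6",["tin_center"])
Q=cloud("w6").reshape(-1,3); h=(Q-MO)@NA; L=Q-MO-np.outer(h,NA); r=np.linalg.norm(L,axis=1)
m=(h>.025)&(h<.05)&(r<.03); print(m.sum(),np.percentile(h[m],[5,50,95]),np.median(Q[m],0)-MO-.034*NA)
# cap descent plan
b=barfit("w1",(.518,-.229))
```

```text
9.27 h mm 83.5 to axis in tool mm [-1.  -0.3 83.5] axerr vec (tool) deg [ 0.1  -0.08 -0.  ] xyaw 25.5 F tool [0.6 0.5 0.3] M [ 0.01 -0.21 -0.02] w 0.0601 0.0 q [ -8.  56.  20.  -9. 128.  54.]
9.27 [ 0.7124 -0.0157  0.1833] [[0.825, 0.384, -0.415], [0.394, -0.917, -0.065], [-0.406, -0.11, -0.907]] [ -8.2  56.   19.7  -9.  127.8  53.7]
tin_center 0.63 329 240 [ 0.7046 -0.015   0.1323]
3242 [0.03073968 0.03429279 0.0354819 ] [ 0.005258    0.00160439 -0.00222484]
1433 mean [ 0.51564345 -0.22971701  0.09106523] rect 514.5333251953125 -230.75856018066406 (56.08544158935547, 14.161678314208984) yaw 61.612312 pca 61.52347899981237
```

View pics/w6.png

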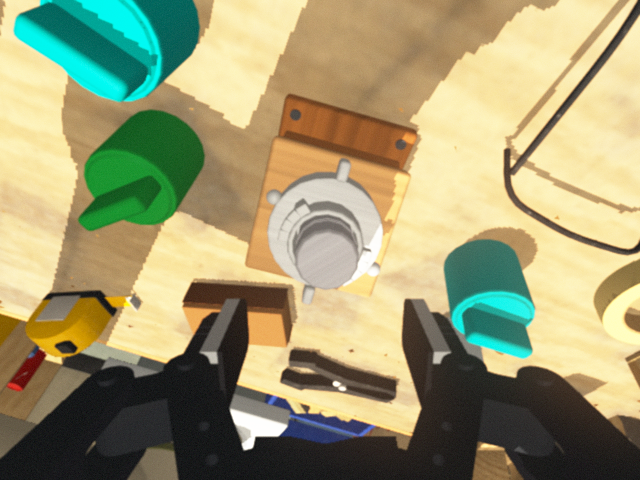

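The tin stands seated in the canister, its top at (327,255) and 34 mm out, as specified. Now the cap.

Run:
```python
from h import *
plan([.5145,-.2308,.19],Rz([0,0,-1],61.6))
```

```text
N 8 min 7.3
dp [[-3.13, 1.51, 1.12], [-3.29, 1.22, 1.01], [-3.42, 0.92, 0.89], [-3.52, 0.61, 0.75], [-3.58, 0.31, 0.6], [-3.62, -0.0, 0.44], [-3.63, -0.3, 0.27], [-3.6, -0.6, 0.09]]
turn each [-0.0312, 0.0461, -0.0806]
```

>>> move_arm --jaw '[6,6,6,6,6,6,6,6,6,6,6]' --dp '[[-3.13,1.51,1.12],[-3.29,1.22,1.01],[-3.42,0.92,0.89],[-3.52,0.61,0.75],[-3.58,0.31,0.6],[-3.62,0,0.44],[-3.63,-0.3,0.27],[-3.6,-0.6,0.09],[0,0,0],[0,0,0],[0,0,0]]' --turn '[[-0.0312,0.0461,-0.0806],[-0.0312,0.0461,-0.0806],[-0.0312,0.0461,-0.0806],[-0.0312,0.0461,-0.0806],[-0.0312,0.0461,-0.0806],[-0.0312,0.0461,-0.0806],[-0.0312,0.0461,-0.0806],[-0.0312,0.0461,-0.0806],[0,0,0],[0,0,0],[0,0,0]]'

```text
time_s: 10.28
position: [0.5164, -0.225, 0.1923]
tool_rot: [[0.487, 0.873, -0.006], [0.873, -0.487, -0.003], [-0.006, -0.003, -1.0]]
ft_force: [-0.0, -0.2, 0.2]
grip_width: 0.0603
gripper_force: 0.0
```

Run:
```python
from h import *
look("w7",["cap_bar"]); barfit("w7",(.515,-.2305))
Q=cloud("w7").reshape(-1,3); m=(np.hypot(Q[:,0]-.515,Q[:,1]+.23)<.045)&(Q[:,2]>.057)&(Q[:,2]<.1)
print(cv2.minEnclosingCircle((Q[m][:,:2]*1000).astype(np.float32)))
R=Rz([0,0,-1],61.6); plan([.5145,-.2308,.19],R)
```

```text
10.28 [ 0.5164 -0.225   0.1923] [[0.487, 0.873, -0.006], [0.873, -0.487, -0.003], [-0.006, -0.003, -1.0]] [-35.4  25.   75.9  -0.3  79.3  -6.2]
cap_bar 0.84 455 98 [ 0.6212 -0.1885  0.0929]
cap_bar 0.73 330 239 [ 0.5177 -0.229   0.0914]
1712 mean [ 0.51548634 -0.22856833  0.09101893] rect 514.4568481445312 -230.09829711914062 (54.893733978271484, 13.69123363494873) yaw 61.371056 pca 61.56552488337982
((514.3994750976562, -230.68016052246094), 33.881072998046875)
N 1 min 0.19
dp [[-0.71, 0.07, 0.23]]
turn each [-0.0033, 0.0056, -0.0104]
```

>>> move_arm --jaw '[5,5,5,5,5,5,5,5,5,5]' --dp '[[-0.7,0.07,0.23],[0,0,0],[0,0,3.2],[0,0,3.2],[0,0,3.2],[0,0,2.0],[0,0,0.9],[0,0,0],[0,0,0],[0,0,0]]' --turn '[[-0.0033,0.0056,-0.0104],[0,0,0],[0,0,0],[0,0,0],[0,0,0],[0,0,0],[0,0,0],[0,0,0],[0,0,0],[0,0,0]]'

```text
time_s: 11.22
position: [0.5152, -0.2321, 0.067]
tool_rot: [[0.476, 0.879, 0.003], [0.879, -0.476, -0.002], [-0.0, 0.004, -1.0]]
ft_force: [-0.0, -0.1, 0.2]
grip_width: 0.0502
gripper_force: 0.0
```

>>> move_arm --jaw '[5,1,1,1,1,1,1,1,1]' --force 100 --dp '[[0.1,0,0.15],[0,0,0],[0,0,0],[0,0,0],[0,0,0],[0,0,0],[0,0,0],[0,0,0],[0,0,0]]' --turn '[[0,0,0],[0,0,0],[0,0,0],[0,0,0],[0,0,0],[0,0,0],[0,0,0],[0,0,0],[0,0,0]]'

```text
time_s: 11.97
position: [0.5149, -0.2311, 0.0646]
tool_rot: [[0.476, 0.879, 0.002], [0.879, -0.476, -0.001], [-0.0, 0.002, -1.0]]
ft_force: [-0.3, 0.9, 6.3]
grip_width: 0.0123
gripper_force: 98.0
```

Run:
```python
from h import *
s=rel(); print(s["position"],np.round(s["tool_rot"],3).tolist())
```

```text
11.97 h mm -120.3 to axis in tool mm [261.7  42.4 -43.3] axerr vec (tool) deg [ 19.36 -14.61  -0.  ] xyaw 61.5 F tool [ 0.7 -0.7 -6.3] M [ 0.13  0.11 -0.01] w 0.0123 98.0 q [-36.  33.  86.   0.  61.  -8.]
[ 0.51491307 -0.23113222  0.06464423] [[0.476, 0.879, 0.002], [0.879, -0.476, -0.001], [-0.0, 0.002, -1.0]]
```

```bash
cat > mf.py <<'E'
from h import *
from reach import *
xm=np.array([0,0,1.])-NA*NA[2]; xm/=np.linalg.norm(xm); ym=np.cross(NA,xm)
def Rcap(a,n=None):
    "tool rot with tool x along direction a deg ccw from -xm about mouth axis"
    a=np.radians(a); x=-(np.cos(a)*xm+np.sin(a)*ym); z=-NA; return np.stack([x,np.cross(z,x),z],1)
def tiltback(R,deg):
    "reduce tilt by deg about horizontal axis"
    ax=np.cross(NA,[0,0,1.]); ax/=np.linalg.norm(ax); return Ro.from_rotvec(ax*np.radians(deg)).as_matrix()@R
def clear(p,R):
    th=np.linspace(0,2*np.pi,24); out=[]
    for hh,rr in [(h,.017) for h in np.linspace(0,.034,8)]+[(h,.0235) for h in np.linspace(-.02,0,5)]:
        out.append(MO+hh*NA+rr*(np.cos(th)[:,None]*xm+np.sin(th)[:,None]*ym))
    out=np.concatenate(out)+ (0)
    L=(out-p)@R; ins=(L[:,2]<.0646)&(L[:,2]>0)
    r=np.hypot(L[:,0],L[:,1]); lug=(L[:,2]>.0516)&(abs(np.arctan2(L[:,1],L[:,0]))>0)
    return (min(np.where(L[ins,2]>.0516,.026,.031)-r[ins]).round(4) if ins.any() else None, round((L[:,2].max()),4) )
E
python3 - <<'E'
from mf import *
P=par(("w1","w2","w3","w4","w5","w6","w7")); print(np.round(P,4))
R1=Rcap(68); print("x yaw",np.degrees(np.arctan2(R1[1,0],R1[0,0])),np.round(R1,3).tolist())
q0=np.array(observe()["q"])
q=q0
for t in (25,20,15,12,8,0):
  Rb=tiltback(R1,t if t<=25 else 25); nb=-Rb[:,2]; 
  for up in (.02,.04):
    pb=MO+.034*NA+[0,0,up]+.0646*nb; q,ep,er=ik(pb,Rb,P,[-8,57,15,-10,130,5]); print("back",t,up,pb.round(3),np.round(q,0),round(ep,1),round(er,1))
pa=MO+.088*NA; q,ep,er=ik(pa,R1,P,[-8,57,15,-10,130,5]); print("A",pa.round(3),np.round(q,0),ep,er)
Rb=tiltback(R1,12); pb=MO+.034*NA+[0,0,.02]+.0646*-Rb[:,2]
w=Ro.from_matrix(Rb.T@R1).as_rotvec()
for f in np.linspace(0,1,7): print(clear(pb+(pa-pb)*f,Rb@Ro.from_rotvec(w*f).as_matrix()))
E
```

```text
[1.305e-01 2.000e-04 5.367e-01 1.034e-01 3.508e-01 2.573e-01 1.175e-01]
x yaw 78.64800227930843 [[0.194, 0.888, -0.417], [0.968, -0.242, -0.064], [-0.158, -0.391, -0.907]]
back 25 0.02 [ 0.691 -0.019  0.223] [-11.  37.  49.   0.  94.   2.] 0.0 0.0
back 25 0.04 [ 0.691 -0.019  0.243] [-11.  37.  46.   0.  97.   2.] 0.0 0.0
back 20 0.02 [ 0.696 -0.018  0.223] [-11.  40.  43.  -2. 102.   2.] 0.0 0.0
back 20 0.04 [ 0.696 -0.018  0.243] [-11.  40.  40.  -2. 105.   2.] 0.0 0.0
back 15 0.02 [ 0.702 -0.017  0.222] [-10.  44.  36.  -3. 109.   3.] 0.0 0.0
back 15 0.04 [ 0.702 -0.017  0.242] [-10.  44.  33.  -3. 112.   2.] 0.0 0.0
back 12 0.02 [ 0.705 -0.017  0.222] [ -9.  46.  32.  -4. 114.   2.] 0.0 0.0
back 12 0.04 [ 0.705 -0.017  0.242] [ -9.  46.  29.  -5. 117.   2.] 0.0 0.0
back 8 0.02 [ 0.71  -0.016  0.221] [ -9.  50.  26.  -6. 121.   2.] 0.0 0.0
back 8 0.04 [ 0.71  -0.016  0.241] [ -9.  50.  23.  -6. 124.   2.] 0.0 0.0
back 0 0.02 [ 0.718 -0.015  0.217] [ -8.  57.  13. -10. 134.  -0.] 1.9 0.2
back 0 0.04 [ 0.718 -0.015  0.237] [ -8.  55.  13. -10. 135.  -0.] 7.5 0.8
A [ 0.713 -0.016  0.188] [ -8.  56.  18.  -9. 129.   1.] 2.650081248867268e-12 2.2230049330833551e-13
(None, np.float64(0.1418))
(None, np.float64(0.136))
(None, np.float64(0.1303))
(None, np.float64(0.1246))
(np.float64(0.0064), np.float64(0.119))
(np.float64(0.0074), np.float64(0.1134))
(np.float64(0.009), np.float64(0.108))
```

Run:
```python
from mf import *
s=observe(); p0=np.array(s["position"]); R0=np.array(s["tool_rot"]); p1=p0+R0@[0,0,-.20]
R1=Rcap(68); Rb=tiltback(R1,12); pb=MO+.034*NA+[0,0,.04]+.0646*-Rb[:,2]
plan(pb,Rb,p0=p1,R0=R0); plan(MO+.088*NA,R1,N=4,p0=pb,R0=Rb)
```

```text
N 8 min 7.19
dp [[3.49, 0.82, 0.29], [3.46, 0.94, 0.22], [3.43, 1.06, 0.14], [3.4, 1.18, 0.07], [3.36, 1.29, -0.01], [3.31, 1.4, -0.09], [3.26, 1.5, -0.17], [3.21, 1.6, -0.26]]
turn each [0.0249, -0.014, -0.0331]
N 4 min 1.72
dp [[0.19, 0.47, 1.27], [0.21, 0.53, 1.24], [0.24, 0.59, 1.21], [0.26, 0.65, 1.17]]
turn each [0.0485, -0.0196, -0.0]
```

>>> move_arm --jaw '[1,1,1,1,1,1,1]' --dp '[[0,0,-2],[0,0,-3.5],[0,0,-3.5],[0,0,-3.5],[0,0,-3.5],[0,0,-2.5],[0,0,-1.5]]' --turn '[[0,0,0],[0,0,0],[0,0,0],[0,0,0],[0,0,0],[0,0,0],[0,0,0]]'

```text
time_s: 12.55
position: [0.5149, -0.2311, 0.2672]
tool_rot: [[0.476, 0.879, 0.004], [0.879, -0.476, -0.003], [-0.001, 0.005, -1.0]]
ft_force: [0.0, 0.3, -1.5]
grip_width: 0.0125
gripper_force: 97.8
```

>>> move_arm --jaw '[1,1,1,1,1,1,1,1,1,1]' --dp '[[3.49,0.82,0.29],[3.46,0.94,0.22],[3.43,1.06,0.14],[3.4,1.18,0.07],[3.36,1.29,-0.01],[3.31,1.4,-0.09],[3.26,1.5,-0.17],[3.21,1.6,-0.26],[0,0,0],[0,0,0]]' --turn '[[0.0249,-0.014,-0.0331],[0.0249,-0.014,-0.0331],[0.0249,-0.014,-0.0331],[0.0249,-0.014,-0.0331],[0.0249,-0.014,-0.0331],[0.0249,-0.014,-0.0331],[0.0249,-0.014,-0.0331],[0.0249,-0.014,-0.0331],[0,0,0],[0,0,0]]'

```text
time_s: 13.38
position: [0.7061, -0.015, 0.2379]
tool_rot: [[0.216, 0.95, -0.226], [0.973, -0.23, -0.034], [-0.084, -0.212, -0.974]]
ft_force: [0.8, -0.7, -1.0]
grip_width: 0.0121
gripper_force: 97.9
```

Run:
```python
from mf import *
s=rel(); R1=Rcap(68); print(s["position"])
plan(MO+.088*NA,R1,N=4)
R=np.array(s["tool_rot"]); print(clear(np.array(s["position"]),R))
```

```text
13.38 h mm 130.4 to axis in tool mm [ -1.4   1.1 133.3] axerr vec (tool) deg [10.82 -4.38  0.  ] xyaw 77.5 F tool [-0.4  1.1  0.8] M [-0.03 -0.12 -0.01] w 0.0121 97.9 q [ -9.  47.  29.  -5. 117.   2.]
[ 0.70613325 -0.01502261  0.23794038]
N 4 min 1.68
dp [[0.13, 0.44, 1.18], [0.16, 0.5, 1.15], [0.18, 0.55, 1.13], [0.2, 0.61, 1.09]]
turn each [0.0475, -0.0193, 0.0008]
(None, np.float64(0.1577))
```

>>> move_arm --jaw '[1,1,1,1,1,1,1]' --dp '[[0.13,0.44,1.18],[0.16,0.5,1.15],[0.18,0.55,1.13],[0.2,0.61,1.09],[0,0,0],[0,0,0],[0,0,0]]' --turn '[[0.0475,-0.0193,0.0008],[0.0475,-0.0193,0.0008],[0.0475,-0.0193,0.0008],[0.0475,-0.0193,0.0008],[0,0,0],[0,0,0],[0,0,0]]'

```text
time_s: 13.97
position: [0.7126, -0.018, 0.1927]
tool_rot: [[0.199, 0.89, -0.411], [0.967, -0.246, -0.063], [-0.157, -0.385, -0.909]]
ft_force: [0.5, -0.0, -1.1]
grip_width: 0.0123
gripper_force: 103.8
```

Run:
```python
from mf import *
s,im,d=look("w8",[]); rel()
p=np.array(s["position"]); R=np.array(s["tool_rot"]); plan(MO+.086*NA,Rcap(68),N=1)
Q=cloud("w8").reshape(-1,3); L=(Q-p)@R
for z in np.arange(.003,.066,.008):
    k=(abs(L[:,2]-z)<.004)&(np.hypot(L[:,0],L[:,1])<.045)
    if k.sum()>20: print(round(z,3),k.sum(),L[k][:,:2].min(0).round(4),L[k][:,:2].max(0).round(4))
# bell side fit: circle centre per tool frame, cylinder r=34
k=(L[:,2]>.005)&(L[:,2]<.06)&(np.hypot(L[:,0],L[:,1])<.042)&(np.hypot(L[:,0],L[:,1])>.028)
from scipy.optimize import least_squares
A=L[k]; f=lambda v:np.hypot(A[:,0]-v[0]-v[2]*(A[:,2]-.03),A[:,1]-v[1]-v[3]*(A[:,2]-.03))-.034
r=least_squares(f,[0,0,0,0],loss='soft_l1',f_scale=.001); print(k.sum(),"axis at z=.03 mm",r.x[:2]*1e3,"slope deg",np.degrees(r.x[2:]))
```

```text
13.97 [ 0.7126 -0.018   0.1927] [[0.199, 0.89, -0.411], [0.967, -0.246, -0.063], [-0.157, -0.385, -0.909]] [ -8.4  55.8  18.6  -9.1 128.8   0.9]
14.02 h mm 92.5 to axis in tool mm [ 3.1  1.7 92.5] axerr vec (tool) deg [ 0.41 -0.14 -0.  ] xyaw 78.4 F tool [-0.3 -0.3  0.7] M [ 0.16 -0.28  0.07] w 0.0124 103.2 q [ -8.  56.  19.  -9. 129.   1.]
N 1 min 0.19
dp [[0.33, 0.23, 0.65]]
turn each [0.0072, -0.0024, -0.004]
0.003 3714 [-0.044  -0.0333] [0.0157 0.0336]
0.011 1075 [-0.0066 -0.0313] [0.0158 0.0317]
0.019 941 [-0.0067 -0.0316] [0.0161 0.0316]
0.027 829 [-0.0058 -0.0311] [0.0164 0.0318]
0.035 723 [-0.0055 -0.0315] [0.0168 0.0315]
0.043 658 [-0.0048 -0.0313] [0.0173 0.0314]
0.051 582 [-0.0044 -0.0312] [0.0177 0.0317]
0.059 432 [-0.0043 -0.0314] [0.0177 0.0315]
353 axis at z=.03 mm [13.79138578 -0.10522247] slope deg [3.46227613 0.15853073]
```

View pics/w8.png

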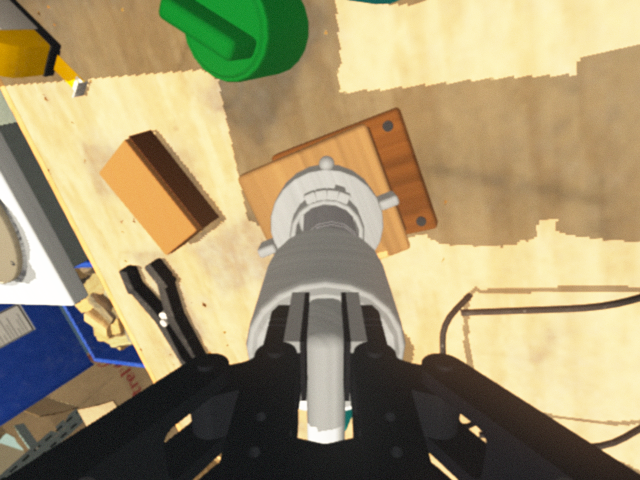

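The cap hangs below the fingers at (325,290), but the bell fit suggests it sits about 17 mm off along the bar. I'll measure the bar itself in the tool frame, before and after the lift.

Run:
```python
from mf import *
for t in ("w7","w8"):
    s=pickle.load(open(t+".pkl","rb")); p=np.array(s["position"]); R=np.array(s["tool_rot"])
    Q=cloud(t); L=(Q-p)@R
    if t=="w8":
        for v in range(280,470,12): print(v,L[v,325].round(4),end=" ; ")
    else:
        k=(Q[...,2]>.056)&(np.hypot(Q[...,0]-.5144,Q[...,1]+.2305)<.05); print(L[k].min(0),L[k].max(0))
s=observe(); im,d=cams.get_image("side"); cv2.imwrite("pics/s9.png",cv2.resize(im[150:300,180:380],None,fx=4,fy=4)[:,:,::-1])
```

```text
[-0.03713093 -0.04921288 -0.09174211] [0.02861441 0.05070672 0.13614809]
280 [0.0145 0.0002 0.0003] ; 292 [ 0.0098  0.0002 -0.0006] ; 304 [ 0.0081  0.0002 -0.0073] ; 316 [ 0.0078  0.0002 -0.0158] ; 328 [ 0.0078  0.0002 -0.0238] ; 340 [ 0.006   0.0002 -0.0283] ; 352 [ 0.0021  0.0002 -0.0293] ; 364 [-0.0028  0.0002 -0.029 ] ; 376 [-0.0077  0.0002 -0.0287] ; 388 [-0.0129  0.0002 -0.0284] ; 400 [-0.0179  0.0002 -0.0284] ; 412 [-0.0227  0.0002 -0.0287] ; 424 [-0.0289  0.0002 -0.0277] ; 436 [-0.0346  0.0002 -0.0274] ; 448 [ 0.0095  0.0002 -0.0751] ; 460 [ 0.0116  0.0002 -0.0801] ;
```

View pics/s9.png

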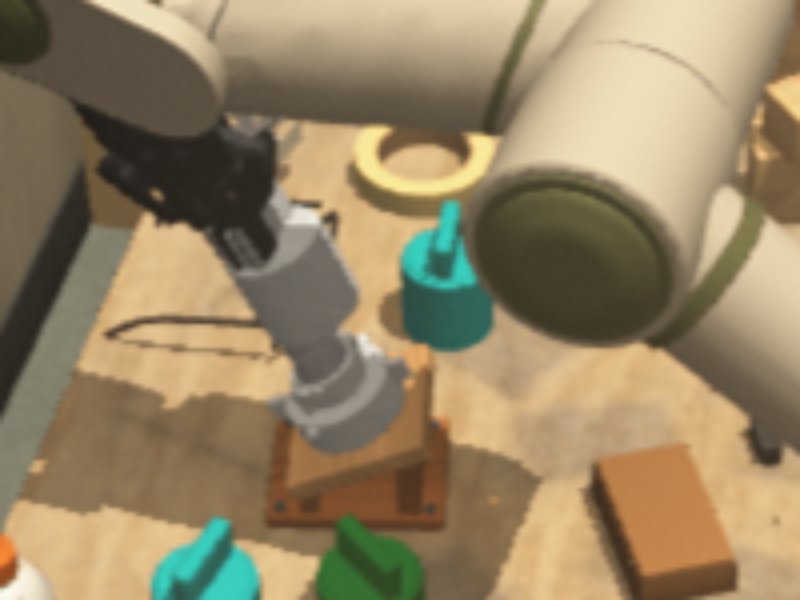

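Confirmed: the cap has slid about 20 mm along the bar in the grip and is pitched about 3°. It's still firmly held. I'll measure this exactly, compensate while seating it, then re-grip centrally to turn.

```bash
cat >> mf.py <<'E'
def capfit(tag):
    s=pickle.load(open(tag+".pkl","rb")); p=np.array(s["position"]); R=np.array(s["tool_rot"]); L=(cloud(tag)-p)@R; F=L.reshape(-1,3)
    A=F[(F[:,2]>.008)&(F[:,2]<.058)&(abs(F[:,1])<.0335)&(F[:,0]>-.012)&(F[:,0]<.03)]
    f=lambda v:np.hypot(A[:,0]-v[0]-v[2]*(A[:,2]-.03),A[:,1]-v[1]-v[3]*(A[:,2]-.03))-.034
    r=least_squares(f,[-.017,0,0,0],loss='soft_l1',f_scale=.0007); print(tag,len(A),"axis at z=.03 mm",(r.x[:2]*1e3).round(2),"slope deg",np.degrees(r.x[2:]).round(2),"res",np.median(abs(r.fun))*1e3)
    B=F[(abs(F[:,1])<.004)&(F[:,2]>-.025)&(F[:,2]<-.006)&(F[:,0]>0)&(F[:,0]<.04)]; print("bar end x",np.median(B[:,0]),"slope",np.degrees(np.polyfit(B[:,2],B[:,0],1)[0]))
    T=F[(abs(F[:,1])<.004)&(F[:,2]<-.0255)&(F[:,2]>-.032)&(F[:,0]>-.04)&(F[:,0]<.03)]; c=np.polyfit(T[:,0],T[:,2],1); print("bar top slope deg",np.degrees(c[0]),"z at x=-.01",np.polyval(c,-.01),len(T))
    return r.x
E
python3 - <<'E'
from mf import *
capfit("w8"); look("w9",[]); capfit("w9")
E
```

```text
w8 4872 axis at z=.03 mm [-18.15   0.19] slope deg [ 2.71 -0.08] res 0.16389843012996202
bar end x 0.007858770340126862 slope 2.838118745890021
bar top slope deg -1.3608399705516576 z at x=-.01 -0.02835227399282386 2537
14.07 [ 0.7126 -0.0177  0.1933] [[0.199, 0.89, -0.41], [0.967, -0.245, -0.064], [-0.158, -0.384, -0.91]] [ -8.3  55.8  18.5  -9.1 128.9   0.8]
w9 4879 axis at z=.03 mm [-18.16   0.18] slope deg [ 2.69 -0.07] res 0.1639990061775426
bar end x 0.007885924461510027 slope 2.6703455830824008
bar top slope deg -1.3291573701094372 z at x=-.01 -0.028330182466435747 2547
```

```bash
cat >> mf.py <<'E'
def toolfor(a,hb,pitch=2.7,c=(-.0202,.0002,-.0130)):
    Rt=Rcap(a)@Ro.from_euler('y',-pitch,degrees=True).as_matrix(); return MO+hb*NA-Rt@np.array(c),Rt
E
python3 - <<'E'
from mf import *
P=par(("w1","w2","w3","w4","w5","w6","w7","w8"))
for hb in (.108,.1,.08,.056):
    p,R=toolfor(68,hb); q,ep,er=ik(p,R,P,[-8,57,15,-10,130,5]); print(hb,p.round(4),np.round(q,0),round(ep,1),round(er,1))
s=observe(); print(R.T@(np.array(s["position"])-p))
p,R=toolfor(68,.102); plan(p,R,N=5)
for hb in (.07,.063,.0572): 
    p2,_=toolfor(68,hb); print(hb,(R.T@(p2-p)*100).round(2))
E
```

```text
0.108 [0.7197 0.0038 0.1903] [ -6.  58.  14. -12. 132.   1.] 0.0 0.0
0.1 [0.7163 0.0033 0.183 ] [ -6.  57.  17. -12. 130.   1.] 0.0 0.0
0.08 [0.708  0.002  0.1649] [ -6.  56.  23. -11. 125.   2.] 0.0 0.0
0.056 [6.980e-01 5.000e-04 1.431e-01] [ -6.  55.  29. -10. 120.   3.] 0.0 0.0
[-0.02493185 -0.00219685 -0.0491843 ]
N 5 min 0.58
dp [[0.45, 0.04, 0.09], [0.45, 0.04, 0.08], [0.45, 0.04, 0.08], [0.45, 0.04, 0.07], [0.45, 0.04, 0.07]]
turn each [0.0013, -0.0098, -0.0008]
0.07 [ 0.15 -0.    3.2 ]
0.063 [ 0.18 -0.    3.9 ]
0.0572 [ 0.21 -0.    4.48]
```

>>> move_arm --jaw '[1,1,1,1,1,1,1,1]' --force 120 --dp '[[0.45,0.04,-0.3],[0.45,0.04,0.08],[0.45,0.04,0.08],[0.45,0.04,0.07],[0.45,0.04,0.46],[0,0,0],[0,0,0],[0,0,0]]' --turn '[[0.0013,-0.0098,-0.0008],[0.0013,-0.0098,-0.0008],[0.0013,-0.0098,-0.0008],[0.0013,-0.0098,-0.0008],[0.0013,-0.0098,-0.0008],[0,0,0],[0,0,0],[0,0,0]]'

```text
time_s: 14.78
position: [0.717, 0.0034, 0.1828]
tool_rot: [[0.173, 0.887, -0.429], [0.964, -0.242, -0.109], [-0.201, -0.395, -0.897]]
ft_force: [0.3, -0.3, -1.5]
grip_width: 0.0121
gripper_force: 108.8
```

```bash
cat >> mf.py <<'E'
def err(a,hb,**k):
    s=observe(); p,R=toolfor(a,hb,**k); R0=np.array(s["tool_rot"])
    print("to target cm",(R0.T@(p-s["position"])*100).round(2),"rotvec",Ro.from_matrix(R0.T@R).as_rotvec().round(4),"F tool",(R0.T@s["ft_force"]).round(1),"M",(R0.T@s["wrist_torque"]).round(2),"w",s["grip_width"],"t",s["time_s"])
E
python3 - <<'E'
from mf import *
look("w10",[]); capfit("w10"); err(68,.102)
E
```

```text
14.78 [0.717  0.0034 0.1828] [[0.173, 0.887, -0.429], [0.964, -0.242, -0.109], [-0.201, -0.395, -0.897]] [ -6.   57.7  16.4 -11.6 130.1   1.1]
w10 4864 axis at z=.03 mm [-18.17   0.2 ] slope deg [ 2.7  -0.07] res 0.16323017930773911
bar end x 0.007908650059571476 slope 2.425264176083651
bar top slope deg -1.367602033405847 z at x=-.01 -0.028348961146813966 2545
to target cm [-0.01 -0.07 -0.17] rotvec [-0.0031  0.0003  0.0008] F tool [ 0.6  0.3 -0.1] M [-0.24  0.18 -0.  ] w 0.012283098312516259 t 14.8333
```

>>> move_arm --jaw '[1,1,1,1,1,1,1]' --dp '[[0,-0.07,0],[0.02,0,0.45],[0.02,0,0.45],[0.02,0,0.45],[0.02,0,0.45],[0,0,0],[0,0,0]]' --turn '[[-0.0031,0.0003,0.0008],[0,0,0],[0,0,0],[0,0,0],[0,0,0],[0,0,0],[0,0,0]]'

```text
time_s: 15.42
position: [0.7087, 0.0024, 0.1666]
tool_rot: [[0.174, 0.888, -0.427], [0.964, -0.242, -0.11], [-0.201, -0.392, -0.898]]
ft_force: [-0.1, -0.8, -1.6]
grip_width: 0.0123
gripper_force: 108.8
```

Run:
```python
from mf import *
err(68,.0825)
```

```text
to target cm [-0.03  0.01 -0.06] rotvec [-0.001   0.0002  0.0004] F tool [-0.4  0.7  1.5] M [-0.29  0.22  0.03] w 0.012251724970383253 t 15.4167
```

>>> move_arm --jaw '[1,1,1,1,1,1]' --dp '[[-0.01,0.01,0.35],[0.02,0,0.35],[0.02,0,0.35],[0.02,0,0.15],[0,0,0],[0,0,0]]' --turn '[[0,0,0],[0,0,0],[0,0,0],[0,0,0],[0,0,0],[0,0,0]]'

```text
time_s: 15.92
position: [0.704, 0.0016, 0.1558]
tool_rot: [[0.174, 0.888, -0.426], [0.964, -0.242, -0.11], [-0.201, -0.392, -0.898]]
ft_force: [0.3, 0.2, -1.1]
grip_width: 0.0121
gripper_force: 108.8
```

Run:
```python
from mf import *
err(68,.0699)
```

```text
to target cm [-0.02 -0.01  0.02] rotvec [-0.0003  0.0002  0.0004] F tool [0.4 0.6 0.8] M [-0.32  0.2   0.03] w 0.01209527220947108 t 15.9167
```

>>> move_arm --jaw '[1,1,1,1,1,1,1]' --dp '[[-0.01,0,0.3],[0.02,0,0.3],[0.02,0,0.3],[0.01,0,0.2],[0.01,0,0.15],[0,0,0],[0,0,0]]' --turn '[[0,0,0],[0,0,0],[0,0,0],[0,0,0],[0,0,0],[0,0,0],[0,0,0]]'

```text
time_s: 16.5
position: [0.6987, 0.0007, 0.1445]
tool_rot: [[0.174, 0.888, -0.426], [0.964, -0.242, -0.11], [-0.201, -0.392, -0.898]]
ft_force: [0.3, -0.2, -1.5]
grip_width: 0.0122
gripper_force: 108.8
```

Run:
```python
from mf import *
err(68,.056); look("w11",[]); capfit("w11")
```

```text
to target cm [-0.01 -0.01  0.16] rotvec [-0.0003  0.0002  0.0004] F tool [0.2 0.9 1.3] M [-0.27  0.12  0.04] w 0.012161799579079126 t 16.5
16.5 [0.6987 0.0007 0.1445] [[0.174, 0.888, -0.426], [0.964, -0.242, -0.11], [-0.201, -0.392, -0.898]] [ -6.3  55.   28.4 -10.5 120.8   2.9]
w11 4864 axis at z=.03 mm [-18.16   0.19] slope deg [ 2.69 -0.07] res 0.16323268674309221
bar end x 0.007918165898467121 slope 2.586953790199667
bar top slope deg -1.2913551072422649 z at x=-.01 -0.028340559127589635 2547
```

>>> move_arm --jaw '[1,1,1,1]' --dp '[[0,0,0.1],[0,0,0.08],[0,0,0.04],[0,0,0]]' --turn '[[0,0,0],[0,0,0],[0,0,0],[0,0,0]]'

```text
time_s: 16.88
position: [0.698, 0.0005, 0.1429]
tool_rot: [[0.174, 0.888, -0.425], [0.964, -0.242, -0.11], [-0.2, -0.39, -0.899]]
ft_force: [2.4, 1.7, 1.5]
grip_width: 0.0122
gripper_force: 109.5
```

Run:
```python
from mf import *
err(68,.056)
```

```text
to target cm [-0.01 -0.01 -0.01] rotvec [ 0.0009 -0.      0.0003] F tool [ 1.8  1.2 -2.5] M [-0.33  0.31  0.01] w 0.01221571180624288 t 16.8833
```

>>> move_arm --jaw '[2,3,4,4,4,4]' --dp '[[0,0,0],[0,0,0],[0,0,0],[0,0,0],[0,0,0],[0,0,0]]' --turn '[[0,0,0],[0,0,0],[0,0,0],[0,0,0],[0,0,0],[0,0,0]]'

```text
time_s: 17.38
position: [0.6978, 0.0005, 0.1425]
tool_rot: [[0.174, 0.888, -0.426], [0.964, -0.242, -0.11], [-0.201, -0.392, -0.898]]
ft_force: [0.1, 0.7, -1.1]
grip_width: 0.0401
gripper_force: 0.0
```

Run:
```python
from mf import *
s,im,d=look("w12",[]); capfit("w12")
Q=cloud("w12").reshape(-1,3); m=np.isfinite(Q[:,0]); L=(Q-MO)@Rcap(68); h=-L[:,2]
b=m&(h>.066)&(h<.075)&(abs(L[:,0])<.04)&(abs(L[:,1])<.02); print("bar top h (exp .071)",np.median(h[b]),b.sum(),L[b].min(0).round(4),L[b].max(0).round(4),"angle",np.degrees(np.polyfit(L[b,0],L[b,1],1)[0]),"slope",np.degrees(np.polyfit(L[b,0],h[b],1)[0]))
plan(*toolfor(68,.056,pitch=0,c=(0,0,-.0124)),N=4)
```

```text
17.38 [6.978e-01 5.000e-04 1.425e-01] [[0.174, 0.888, -0.426], [0.964, -0.242, -0.11], [-0.201, -0.392, -0.898]] [ -6.3  54.9  28.9 -10.4 120.3   3. ]
w12 4684 axis at z=.03 mm [-18.36   0.47] slope deg [ 2.61 -0.06] res 0.16259586251728478
bar end x 0.007702289523977378 slope 2.5990862052695265
bar top slope deg -1.0470779053173624 z at x=-.01 -0.028803237373775516 2547
bar top h (exp .071) 0.07055312410144329 4552 [-0.0185 -0.02   -0.0749] [ 0.0329  0.02   -0.066 ] angle 0.734575608271542 slope -1.0264150873787379
N 4 min 0.49
dp [[-0.49, 0.0, -0.03], [-0.49, 0.0, -0.04], [-0.49, 0.0, -0.04], [-0.49, 0.0, -0.05]]
turn each [-0.0001, 0.0118, 0.0001]
```

>>> move_arm --jaw '[4,4,4,4,4,4,4]' --dp '[[-0.49,0,-0.03],[-0.49,0.04,-0.04],[-0.49,0,-0.04],[-0.49,0,-0.05],[0,0,0],[0,0,0],[0,0,0]]' --turn '[[0,0.0118,0],[0,0.0118,0],[0,0.0118,0],[0,0.0118,0],[0,0,0],[0,0,0],[0,0,0]]'

```text
time_s: 18.02
position: [0.6952, -0.0184, 0.1474]
tool_rot: [[0.194, 0.888, -0.417], [0.968, -0.242, -0.064], [-0.158, -0.392, -0.906]]
ft_force: [0.4, -0.0, 1.6]
grip_width: 0.04
gripper_force: 0.0
```

>>> move_arm --jaw '[3,2,1,1,1,1,1,1]' --force 80 --dp '[[0,0,0],[0,0,0],[0,0,0],[0,0,0],[0,0,0],[0,0,0],[0,0,0],[0,0,0]]' --turn '[[0,0,0],[0,0,0],[0,0,0],[0,0,0],[0,0,0],[0,0,0],[0,0,0],[0,0,0]]'

```text
time_s: 18.68
position: [0.6954, -0.0182, 0.1475]
tool_rot: [[0.194, 0.888, -0.417], [0.968, -0.241, -0.064], [-0.158, -0.391, -0.907]]
ft_force: [3.0, 2.6, 1.1]
grip_width: 0.0127
gripper_force: 78.3
```

Run:
```python
from mf import *
look("w13",[]); capfit("w13"); err(68,.056,pitch=0,c=(0,0,-.0124)); err(0,.056,pitch=0,c=(0,0,-.0124)); rel()
```

```text
18.68 [ 0.6954 -0.0182  0.1475] [[0.194, 0.888, -0.417], [0.968, -0.241, -0.064], [-0.158, -0.391, -0.907]] [ -8.5  54.   29.9  -8.3 119.8   2. ]
w13 1352 axis at z=.03 mm [-0.62  0.06] slope deg [-0.02 -0.08] res 0.11674132137033319
bar end x 0.027585302857718538 slope 0.971220740830208
bar top slope deg 0.1598366385055597 z at x=-.01 -0.027170987351972726 3263
to target cm [-0.03 -0.03  0.02] rotvec [ 0.0002 -0.0001  0.0007] F tool [ 2.5  1.2 -1.1] M [-0.4   0.46 -0.02] w 0.01280781786463308 t 18.7333
to target cm [-0.03 -0.03  0.02] rotvec [ 1.0000e-04 -2.0000e-04  1.1875e+00] F tool [ 2.5  1.2 -1.1] M [-0.4   0.46 -0.02] w 0.01280781786463308 t 18.7333
18.73 h mm 43.8 to axis in tool mm [-0.3 -0.3 43.8] axerr vec (tool) deg [ 0.01 -0.01  0.  ] xyaw 78.7 F tool [ 2.5  1.2 -1.1] M [ 0.35 -0.49 -0.1 ] w 0.0128 78.3 q [ -9.  54.  30.  -8. 120.   2.]
```

>>> move_arm --jaw '[1,1,1,1,1,1,1]' --dp '[[0,0,0],[0,0,0],[0,0,0],[0,0,0],[0,0,0],[0,0,0],[0,0,0]]' --turn '[[0,0,0.06],[0,0,0.08],[0,0,0.1],[0,0,0.1],[0,0,0.1],[0,0,0.06],[0,0,0]]'

```text
time_s: 19.32
position: [0.6953, -0.0186, 0.1476]
tool_rot: [[0.598, 0.685, -0.417], [0.732, -0.678, -0.065], [-0.327, -0.267, -0.907]]
ft_force: [1.5, 0.3, 2.3]
grip_width: 0.0128
gripper_force: 78.3
```

Run:
```python
from mf import *
err(0,.056,pitch=0,c=(0,0,-.0124)); rel()
```

```text
to target cm [ 0.   -0.04  0.01] rotvec [1.000e-04 3.000e-04 6.846e-01] F tool [ 0.4  0.2 -2.7] M [-0.21  0.23 -0.02] w 0.01278028184281725 t 19.3167
19.32 h mm 43.7 to axis in tool mm [ 0.  -0.4 43.7] axerr vec (tool) deg [0.   0.02 0.  ] xyaw 50.8 F tool [ 0.4  0.2 -2.7] M [ 0.04 -0.31  0.02] w 0.0128 78.3 q [ -9.  54.  30.  -8. 120.  31.]
```

Turning freely; I'll carry on to the stop.

>>> move_arm --jaw '[1,1,1,1,1,1,1,1,1,1]' --dp '[[0,0,0],[0,0,0],[0,0,0],[0,0,0],[0,0,0],[0,0,0],[0,0,0],[0,0,0],[0,0,0],[0,0,0]]' --turn '[[0,0,0.08],[0,0,0.1],[0,0,0.1],[0,0,0.1],[0,0,0.1],[0,0,0.08],[0,0,0.05],[0,0,0.03],[0,0,0],[0,0,0]]'

```text
time_s: 20.15
position: [0.6953, -0.0186, 0.1476]
tool_rot: [[0.887, 0.196, -0.417], [0.187, -0.98, -0.065], [-0.422, -0.021, -0.907]]
ft_force: [1.2, -0.4, 2.0]
grip_width: 0.0124
gripper_force: 78.3
```

Run:
```python
from mf import *
err(0,.056,pitch=0,c=(0,0,-.0124)); rel()
```

```text
to target cm [-0.02 -0.02  0.01] rotvec [0.0002 0.0002 0.0492] F tool [ 0.2  0.6 -2.3] M [-0.04  0.26  0.07] w 0.012445171939173428 t 20.15
20.15 h mm 43.7 to axis in tool mm [-0.2 -0.2 43.7] axerr vec (tool) deg [0.01 0.01 0.  ] xyaw 11.9 F tool [ 0.2  0.6 -2.3] M [-0.01 -0.26 -0.05] w 0.0124 78.3 q [ -9.  54.  30.  -8. 120.  67.]
```

>>> move_arm --jaw '[1,1,1,1,1,1]' --dp '[[0,0,0],[0,0,0],[0,0,0],[0,0,0],[0,0,0],[0,0,0]]' --turn '[[0,0,0.02],[0,0,0.02],[0,0,0.02],[0,0,0.02],[0,0,0],[0,0,0]]'

```text
time_s: 20.65
position: [0.6955, -0.0185, 0.1475]
tool_rot: [[0.901, 0.123, -0.417], [0.106, -0.992, -0.064], [-0.421, 0.014, -0.907]]
ft_force: [3.2, -0.1, 2.4]
grip_width: 0.0127
gripper_force: 78.5
```

Run:
```python
from mf import *
err(0,.056,pitch=0,c=(0,0,-.0124)); rel()
```

```text
to target cm [-0.04 -0.02  0.02] rotvec [ 0.0002 -0.0003 -0.0329] F tool [ 1.9  0.6 -3.5] M [-0.12  0.53 -0.02] w 0.012659753194658044 t 20.65
20.65 h mm 43.8 to axis in tool mm [-0.4 -0.2 43.8] axerr vec (tool) deg [ 0.01 -0.02 -0.  ] xyaw 6.7 F tool [ 1.9  0.6 -3.5] M [-0.03 -0.54  0.08] w 0.0127 78.5 q [ -9.  54.  30.  -8. 120.  72.]
```

>>> move_arm --jaw '[1,1,1,1,1]' --dp '[[0,0,0],[0,0,0],[0,0,0],[0,0,0],[0,0,0]]' --turn '[[0,0,0.015],[0,0,0.015],[0,0,0.01],[0,0,0],[0,0,0]]'

```text
time_s: 21.07
position: [0.6954, -0.0185, 0.1475]
tool_rot: [[0.905, 0.087, -0.417], [0.067, -0.996, -0.064], [-0.42, 0.031, -0.907]]
ft_force: [4.3, -1.7, 3.5]
grip_width: 0.0128
gripper_force: 80.5
```

Run:
```python
from mf import *
err(0,.056,pitch=0,c=(0,0,-.0124)); rel()
look("w14",[]); capfit("w14")
Q=cloud("w14").reshape(-1,3); m=np.isfinite(Q[:,0]); L=(Q-MO)@Rcap(0); h=-L[:,2]
b=m&(h>.068)&(h<.074)&(abs(L[:,0])<.035)&(abs(L[:,1])<.009)
print("bar top",np.median(h[b]),b.sum(),"angle vs ears",np.degrees(np.polyfit(L[b,0],L[b,1],1)[0]),L[b].min(0).round(4),L[b].max(0).round(4))
```

```text
to target cm [-0.04 -0.01  0.02] rotvec [ 0.0001 -0.0004 -0.0722] F tool [ 2.3  2.2 -4.9] M [-0.46  0.62 -1.03] w 0.012765213013527935 t 21.0667
21.07 h mm 43.8 to axis in tool mm [-0.4 -0.1 43.8] axerr vec (tool) deg [ 0.01 -0.02  0.  ] xyaw 4.2 F tool [ 2.3  2.2 -4.9] M [ 0.07 -0.58  1.15] w 0.0128 80.5 q [ -9.  54.  30.  -8. 120.  74.]
21.07 [ 0.6954 -0.0185  0.1475] [[0.905, 0.087, -0.417], [0.067, -0.996, -0.064], [-0.42, 0.031, -0.907]] [ -8.6  54.   29.9  -8.3 119.8  74.2]
w14 1350 axis at z=.03 mm [-0.63 -0.28] slope deg [-0.    0.05] res 0.11552045835460517
bar end x 0.027545867956351836 slope 1.1296000050231003
bar top slope deg 0.2520450551532498 z at x=-.01 -0.02716920319436361 3242
bar top 0.07061964672843116 5440 angle vs ears 2.7216757417366653 [-0.0275 -0.009  -0.074 ] [ 0.0285  0.009  -0.068 ]
```

View pics/w14.png

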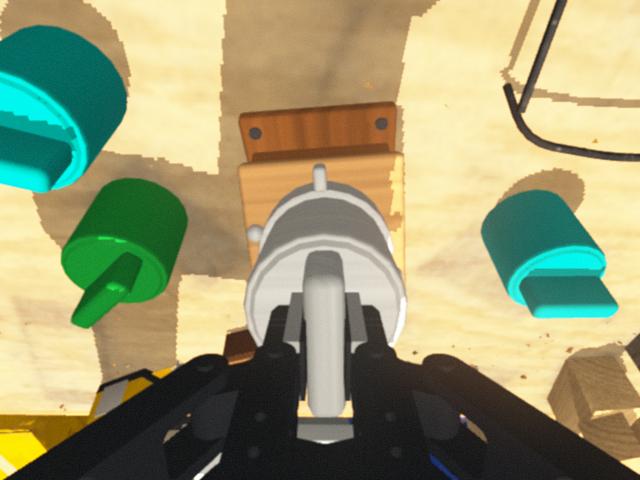

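The torque about the axis rose to 1 N·m, so the stop is reached: the bar at (325,330) lines up with the ear at (320,178). I'll relax slightly, let go and back off.

>>> move_arm --jaw '[1,1,2,3,4.5,4.5,4.5]' --dp '[[0,0,0],[0,0,0],[0,0,0],[0,0,0],[0,0,0],[0,0,0],[0,0,0]]' --turn '[[0,0,-0.012],[0,0,0],[0,0,0],[0,0,0],[0,0,0],[0,0,0],[0,0,0]]'

```text
time_s: 21.7
position: [0.6951, -0.0184, 0.1472]
tool_rot: [[0.903, 0.097, -0.418], [0.078, -0.995, -0.064], [-0.422, 0.026, -0.906]]
ft_force: [-0.1, -1.2, 0.5]
grip_width: 0.0442
gripper_force: 0.0
```

>>> move_arm --jaw '[4.5,4.5,4.5,4.5,4.5,4.5]' --dp '[[0,0,-1],[0,0,-1.5],[0,0,-1.5],[0,0,-1],[0,0,0],[0,0,0]]' --turn '[[0,0,0],[0,0,0],[0,0,0],[0,0,0],[0,0,0],[0,0,0]]'

```text
time_s: 22.2
position: [0.7162, -0.0152, 0.1924]
tool_rot: [[0.904, 0.098, -0.417], [0.078, -0.995, -0.064], [-0.421, 0.026, -0.907]]
ft_force: [-0.1, 0.5, -1.2]
grip_width: 0.0453
gripper_force: 0.0
```

Run:
```python
from mf import *
rel(); look("w15",[])
Q=cloud("w15").reshape(-1,3); m=np.isfinite(Q[:,0]); L=(Q-MO)@Rcap(0); h=-L[:,2]
b=m&(h>.068)&(h<.074)&(abs(L[:,0])<.035)&(abs(L[:,1])<.02)
(c,wh,a)=cv2.minAreaRect((L[b][:,:2]*1000).astype(np.float32))
print("bar top h",np.percentile(h[b],[5,50,95]),b.sum(),c,wh,a,"slope",np.degrees(np.polyfit(L[b,0],h[b],1)[0]),"ang",np.degrees(np.polyfit(L[b,0],L[b,1],1)[0]))
t=m&(h>.037)&(h<.045)&(np.hypot(L[:,0],L[:,1])<.036); print("cap top h (exp .041)",np.percentile(h[t],[5,50,95]),t.sum())
e=m&(h>-.021)&(h<-.014)&(abs(L[:,1])<.006)&(abs(L[:,0])>.0395)&(abs(L[:,0])<.052); print("ear y",L[e][:,1].min(),L[e][:,1].max(),L[e][:,0].min(),L[e][:,0].max(),e.sum())
```

```text
22.2 h mm 93.3 to axis in tool mm [-0.5 -0.  93.3] axerr vec (tool) deg [ 0.  0. -0.] xyaw 4.9 F tool [ 0.4 -0.5  1.1] M [ 0.01 -0.23 -0.02] w 0.0453 0.0 q [ -8.  57.  17.  -9. 130.  72.]
22.2 [ 0.7162 -0.0152  0.1924] [[0.904, 0.098, -0.417], [0.078, -0.995, -0.064], [-0.421, 0.026, -0.907]] [ -8.1  56.8  16.5  -9.2 130.3  72.1]
bar top h [0.06871291 0.07056631 0.07176834] 3075 (0.8356819152832031, -0.22189760208129883) (55.326663970947266, 13.75430679321289) 1.181641936302185 slope -0.2693719043866821 ang 1.2270521609500835
cap top h (exp .041) [0.03991054 0.04269147 0.04390841] 8746
ear y -0.0035060188974541757 0.003486440655841942 0.039504813225000705 0.05016948158011321 189
```

>>> move_arm --jaw '[6,6,6,6,6,6]' --dp '[[-1.2,0,-1.2],[-2,0,-1.3],[-2,0,-1.3],[-1,0,-0.5],[0,0,0],[0,0,0]]' --turn '[[0,0,0],[0,0,0],[0,0,0],[0,0,0],[0,0,0],[0,0,0]]'

```text
time_s: 22.75
position: [0.6778, -0.0173, 0.2583]
tool_rot: [[0.904, 0.098, -0.417], [0.078, -0.995, -0.064], [-0.421, 0.026, -0.907]]
ft_force: [-0.2, -0.1, -0.1]
grip_width: 0.0602
gripper_force: 0.0
```

Run:
```python
from h import *
s=observe(); print(s["position"],s["ft_force"],s["time_s"]); print(ticket.close_job())
```

```text
[ 0.67780547 -0.01726248  0.25827012] [-0.19572734 -0.14418274 -0.08365957] 22.75
the job is handed in; nothing more can be done
None
```

Job handed in at 22.75 s: the tin stands in the canister, and the grey cap is seated over it, turned clockwise to its stop (bar about 1° from the ears), released and clear of the robot. The cap slid about 20 mm along its bar in the grip on the way, so I compensated while seating it and re-gripped it centrally to turn it.

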